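# Screw a hose elbow into a clamped fitting and clock its outlet

## Task

Lift the brass hose elbow out of its wooden block, push its tongue fully down into the slot of the brass fitting clamped in the tilted holder, then screw it clockwise until it tightens and stop with its hose outlet pointing straight along the steel index rib on the fitting's rim. Do not force it past the rib, let go of it there, and leave the other things on the bench where they are.

Things in the scene. Friction and masses are not known exactly. Their poses are not given: they have to be found in the camera images.
- elbow_head (a point): Loose brass hose elbow, 0.22 kg, upright in the block at the start. Point: centre of its square top head, the part to grip, 28x26x28 mm; the flats facing +-y are 26 mm apart. z up its stem, x along its outlet. Collar (40 mm across) underside 54 mm below. Under it a tongue 26 mm along x, 9 mm along y, rounded tip 84.5 mm below this point.
- elbow_outlet (a point): Centre of the open end of the elbow's hose outlet, 60 mm from the stem's axis along x and 28 mm below the head's centre; the outlet is 22 mm thick. Axes as for elbow_head.
- elbow: The same elbow; origin on the stem's axis at the underside of the collar, 54 mm below the head's centre. Axes as for elbow_head.
- block: Fixed hardwood block, 60x42x40 mm, origin at the centre of its underside. The elbow's tongue stands 30.5 mm deep in a slot (29 mm along the block's x, 12 mm along y) in its top, collar on the top face, outlet pointing along the block's +x.
- socket: Fixed round brass female fitting, 54 mm across, clamped in the holder. Origin: centre of the 34 mm round mouth, in the rim's plane, 115 mm above the bench. z: out of the mouth along its axis, which leans 30 degrees from vertical, roughly to the robot. -x: downhill to the steel index rib (3 mm high, juts out 8 mm) on the rim. 3 mm down is the steel insert, slotted 28x11 mm for the tongue, 22.5 mm deep.
- holder: Fixed grey clamp holder, base 113x124x12 mm bolted to the bench, with a sloping bed and two jaws that clamp the fitting; origin on the bench straight below the mouth's centre, z up, -x downhill side. Jaws 96 mm wide over all along y, the clamp screw ends 76 mm out on +y.
- thread (a joint): Angle of the slotted insert, rad; starts 0 to 0.35, grows clockwise seen from above the mouth, sinks 3 mm per rad. The outlet must go in pointing (1.30 - value) rad counter-clockwise of the rib; at 1.30 it points along the rib. Stays where left. Nearly free at 0, its resistance rises steadily: 0.14 N m at 1.0 (tight), 0.18 at 1.30; over-tightened past 1.55. Play of the tongue: 0.08 rad.
- socket_seat (a point): Where the elbow's head centre comes to stand when its tongue is fully down with thread at 0: on the fitting's axis, 59 mm above the mouth (3 mm less per rad turned). Axes as for socket. The tongue would also go in half a turn round, but then the outlet ends up opposite the rib.
- bearing: Loose bystander: steel ball bearing, 52 mm across, 15 mm high, lying flat; origin at the centre of its underside.
- tape_roll: Loose bystander: black roll of tape, 64 mm across, 20 mm high, lying flat; origin at the centre of its underside.
- coupler: Loose bystander: straight grey metal air coupler, 60 mm long (along y), 25 mm thick, lying on the bench; origin at the centre of its underside.
Not all that is in view belongs to the job. Of the things that look like the elbow, the larger one is meant.

How it is judged:
On the way, in this order (a step that is already met when the one before it is completed fails the run):
1. the elbow's tongue is fully down in the slot of the clamped fitting, before it is screwed in (z of elbow_head in the frame of socket below 0.063 m and angle between the z axis of elbow_head and the z axis of socket, either way round below 0.15 rad and distance between elbow_head and socket below 0.064 m and value of joint thread below 0.7 rad), for 0.1 s.
2. it has been screwed in until the resistance rises (value of joint thread above 1.03 rad), for 0.1 s.
At the end, for the whole second after the job is handed in: Elbow released and at rest in the fitting: head centre under 60 mm above the mouth, stem within 0.15 rad of the fitting's axis, thread above 1.03 rad (tight), outlet's end within 11.5 mm (about 11 degrees) of the line of the index rib, on the rib's side (value of joint thread above 1.03 rad and z of elbow_head in the frame of socket below 0.06 m and angle between the z axis of elbow_head and the z axis of socket, either way round below 0.15 rad and x of elbow_outlet in the frame of socket below -0.04 m and y of elbow_outlet in the frame of socket between -0.0115 and 0.0115 m and linear speed of elbow below 0.02 m/s); the robot touches nothing.
It fails at once if the thread is over-tightened, past 1.55 rad (value of joint thread above 1.55 rad).
It fails at once if a bystander is pushed more than 3 cm from its place (distance of any of bearing, tape_roll, coupler from where it was at the start of the episode above 0.03 m).
It also fails if it takes over 48 s, if anything falls off the work surface, if the arm or the gripper's body presses on something with over 40 N, if the wrist force passes 120 N, or if a joint passes its speed limit or range.

## Robot

A 6-joint arm with a two-finger parallel gripper is mounted at the origin on the work surface; the furniture and walls round the work are solid. World frame = base frame: x ahead of the robot, y to its left, z up, the work surface at z = 0. Lengths are in m, angles in rad, forces in N, time in s.
With the tool pointing down it reaches from about 0.325 to 0.875 m from the base axis. Payload 4.4 kg.
Tool frame: the origin (TCP) lies at the very end of the fingers, on their centre line; the grasp point (between the pads) lies 19 mm behind it; z points along the fingers, y is the direction in which the jaws open and shut (so a half turn about z gives the same grasp; the last joint's range is limited). The gripper opens to 85 mm and grips with 20 to 120 N. Pads are 22 mm wide; open, the fingers measure 114 mm over their backs; the gripper's body (76 mm by 85 mm) begins 54 mm behind the grasp point. The pads swing forward as they close: fully open they stand 13 mm farther back than shut.
Start: joints at [-1.47, 0.207, 1.542, -0, 1.393, -0.15], TCP at [0.143, -0.557, 0.209] pointing down, gripper open.
Joint ranges: [-2.73, 2.73], [-0.86, 2.22], [0.23, 2.46], [-1.11, 4.25], [0.08, 2.63], [-2.82, 2.82]. Speed limits (rad/s): [2.79, 2.79, 3.14, 3.14, 3.14, 3.14].

## Interface

Orientations are given as [roll, pitch, yaw] about the fixed x, y, z axes, in that order (R = Rz(yaw) Ry(pitch) Rx(roll)).
In Python, from cell import env, eyes, ticket gives the robot as it stands. The module is installed in compiled form; this text tells all that it offers.
- The arm moves only by the shell command python3 -m creep 'ROWS' [FORCE]. ROWS is JSON, a list that holds one entry, the list of rows, each a list of 5 numbers: the shift along the tool's x, y, z in units of 30 mm (1.0 is 30 mm), then the turn about the tool's z in rad, then the finger opening in mm, from 0 to 85.4. A call has 1 to 8 rows; each row is the pose to reach, as a shift and turn from the pose measured when the call began, along the tool's axes at that moment; what a row does not reach only later rows make up. A row lasts 1/10 s, in which the tool goes at most 50 mm and 8.59 degrees, less where a joint would pass 70% of its speed; a pose out of reach is approached as far as the arm can. A call with a gripper value outside its range is refused whole. The fingers move at their own pace and stop on an object; FORCE is the grip in N (left out, the last holds). Time passes only in rows, so rows that repeat a pose let the fingers close. It gives the time, the measured TCP pose, the force and the opening at its end, in the units of the state.
- env.observe(): the state, without advancing time (a new reading comes with each control period).
- eyes.grab_frame(name): name is "scene" or "side" or "wrist"; returns the picture (480x640x3 uint8, red, green, blue); there is no depth.
- eyes.camera_model(name): a dict with "fx", "fy", "cx", "cy" (pixels), "R" (3x3) and "t" (3): a world point X has camera coordinates R X + t. Camera axes: x right, y down, z forward; pixel columns grow to the right and rows downward; lengths in m; the calibration is good to about 2 mm. A picture is of the moment at which its call begins: read the wrist's pose just before it. camera_model takes no time and is no camera call; for the wrist camera it gives the pose at the moment of the call.
- ticket.job_done(): hands the job in, once; it reports no verdict.
The state is a dict: "time": time; "joint_positions": joint angles; "qvel": joint speeds; "effort": joint torques, N m; "ee_pos": TCP position; "orientation": TCP orientation; "wrist_force": force on the tool from outside, world axes, zero at the start; "wrist_torque": the same for the moment, N m; "finger_gap": finger opening in m.
Only numpy, scipy, OpenCV 4.12 (cv2) and the standard library are available. Lean on these libraries where they do the work, as an engineer would, in place of code of your own. Each camera call takes 0.05 s, during which the arm holds its last target.

## Working session

There is one attempt and no reset: what is moved stays moved. The work goes in short steps, Python scripts to look and compute and a shell command to move; the robot and the scene stay as the last step left them, time stands still between calls to the robot, and variables do not carry over. Pictures are saved under pics/ and viewed, and the job is handed in when it is done.

```bash
mkdir -p pics
python3 - <<'E'
from cell import env,eyes,ticket
import cv2,json
print(env.observe())
for n in ["scene","side","wrist"]:
    m=eyes.camera_model(n);print(n,m)
    cv2.imwrite(f"pics/{n}0.png",eyes.grab_frame(n)[:,:,::-1])
E
```

```text
{'time': 0.0, 'joint_positions': array([-1.46950570e+00,  2.07447664e-01,  1.54299558e+00,  1.76940705e-05,
        1.39351611e+00, -1.50478598e-01]), 'qvel': array([-3.60757542e-04,  1.50842406e-05, -3.20973181e-04, -2.77288185e-04,
        1.61302020e-03,  4.26214598e-04]), 'effort': array([ 5.31366277e-04, -3.83034396e+01, -2.91597193e+01, -3.47860544e-05,
        1.05720307e-02, -1.08417117e-05]), 'ee_pos': array([ 0.14316431, -0.5560326 ,  0.2080904 ]), 'orientation': array([-3.13925531e+00, -3.72006675e-04,  2.51765646e-01]), 'wrist_force': array([ 0.0133676 ,  0.59912011, -0.07128389]), 'wrist_torque': array([0.06236555, 0.0071393 , 0.00911201]), 'finger_gap': 0.08533896263301584}
scene {'fx': 555.5717645538507, 'fy': 555.5717645538507, 'cx': 320.09181325669135, 'cy': 236.75465064719594, 'R': array([[ 0.58869724, -0.8081579 , -0.0177867 ],
       [-0.55144367, -0.38541231, -0.7398427 ],
       [ 0.59105451,  0.44535172, -0.67254473]]), 't': array([-0.40637895,  0.33151791,  1.12169522])}
side {'fx': 450.0961977815357, 'fy': 450.0961977815357, 'cx': 315.53144237520155, 'cy': 238.79712072020166, 'R': array([[ 9.99578345e-01, -1.41268078e-02, -2.53686111e-02],
       [-2.90317060e-02, -5.02516701e-01, -8.64079930e-01],
       [-5.41459657e-04,  8.64452080e-01, -5.02714938e-01]]), 't': array([-0.51692892,  0.05751876,  1.1497206 ])}
wrist {'fx': 416.74558118842407, 'fy': 416.74558118842407, 'cx': 323.19649203424956, 'cy': 238.88681805345655, 'R': array([[ 0.24895969, -0.96851244, -0.00165329],
       [-0.92492309, -0.23826056,  0.29622488],
       [-0.2872914 , -0.07221889, -0.95511679]]), 't': array([-0.57502   , -0.03965606,  0.37927539])}
```

View pics/scene0.png

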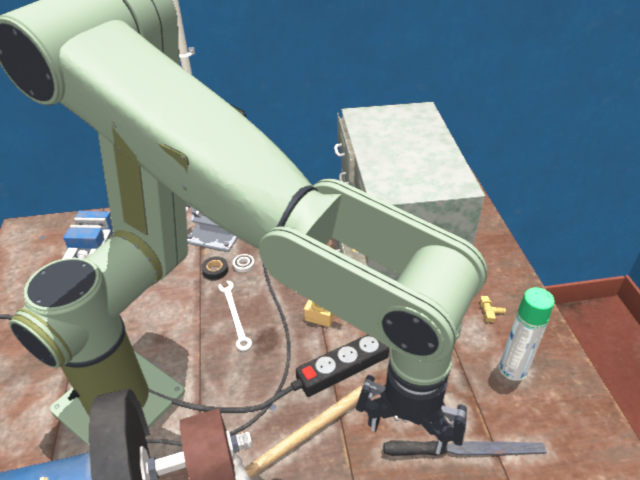

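View pics/side0.png

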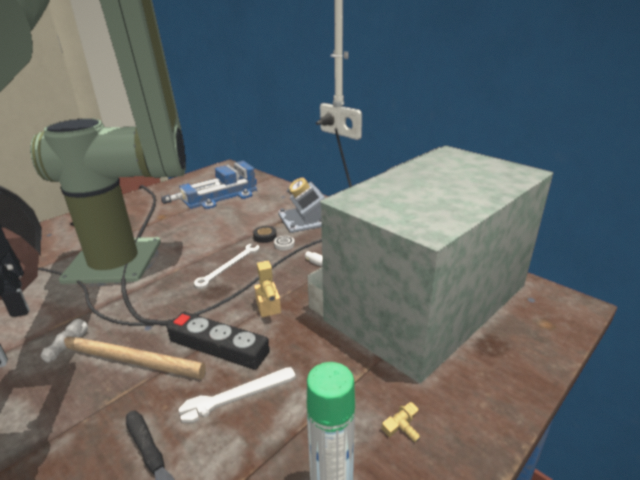

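View pics/wrist0.png

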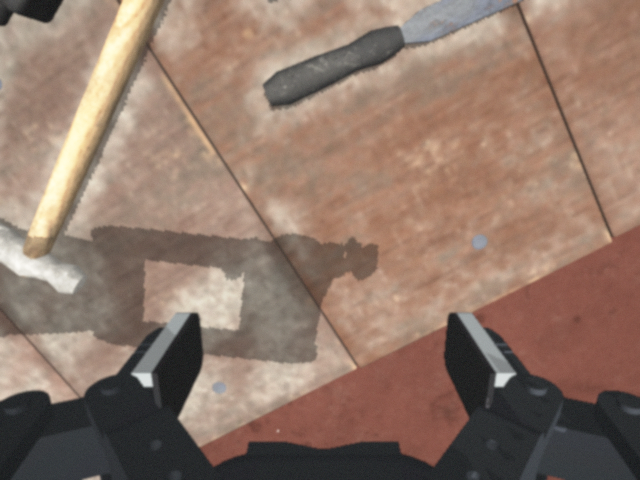

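```bash
cat > h.py <<'E'
import numpy as np,cv2
from cell import env,eyes,ticket
from scipy.spatial.transform import Rotation as Ro
def ray(m,u,v):
    R=np.array(m["R"]);t=np.array(m["t"]);d=R.T@np.array([(u-m["cx"])/m["fx"],(v-m["cy"])/m["fy"],1.]);return -R.T@t,d/np.linalg.norm(d)
def atz(m,u,v,z):
    o,d=ray(m,u,v);return o+d*(z-o[2])/d[2]
def proj(m,X):
    c=np.array(m["R"])@np.array(X)+np.array(m["t"]);return np.array([m["fx"]*c[0]/c[2]+m["cx"],m["fy"]*c[1]/c[2]+m["cy"]])
def crop(src,dst,x0,y0,x1,y1,s):
    a=cv2.imread(src)[y0:y1,x0:x1];cv2.imwrite(dst,cv2.resize(a,None,fx=s,fy=s,interpolation=cv2.INTER_CUBIC))
def st():
    o=env.observe();print("t %.2f"%o["time"],"q",np.round(o["joint_positions"],3),"p",np.round(o["ee_pos"],4),"rpy",np.round(o["orientation"],3),"F",np.round(o["wrist_force"],1),"T",np.round(o["wrist_torque"],2),"gap %.4f"%o["finger_gap"]);return o
E
python3 - <<'E'
from h import *
crop("pics/side0.png","pics/c1.png",150,150,350,300,4)
m=eyes.camera_model("side")
for n,u,v,z in [("elbow head",265,268,.094+.014),("small",403,422,.01),("mouth",299,185,.115),("bearing",285,240,0.01),("block base",268,315,0)]: print(n,atz(m,u,v,z).round(3))
E
```

```text
elbow head [ 0.415 -0.213  0.108]
small [ 0.647 -0.51   0.01 ]
mouth [0.477 0.187 0.115]
bearing [0.437 0.066 0.01 ]
block base [ 0.413 -0.23   0.   ]
```

View pics/c1.png

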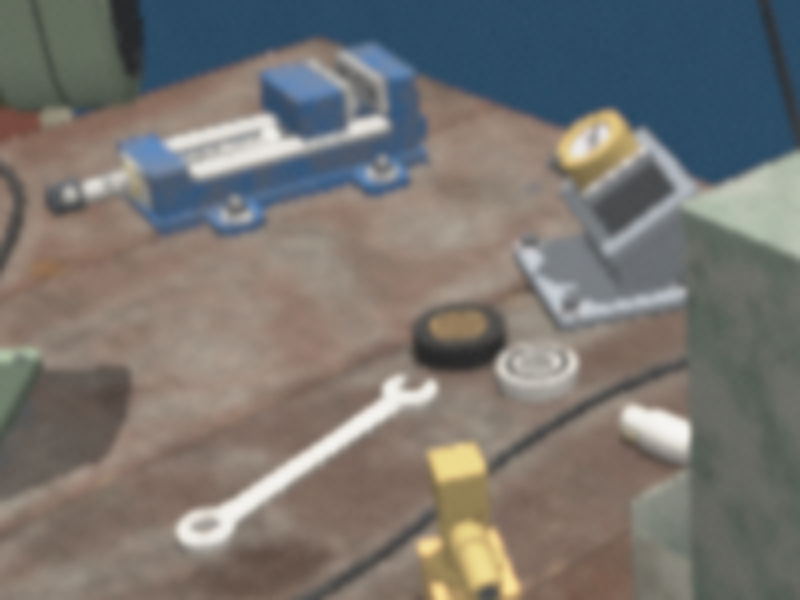

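Run:
```python
from h import *
o=st();m=eyes.camera_model("wrist")
R=Ro.from_euler("xyz",o["orientation"]).as_matrix()
C=-np.array(m["R"]).T@m["t"];print("cam in tool",R.T@(C-o["ee_pos"]),"view dir tool",R.T@np.array(m["R"])[2])
s=eyes.camera_model("side")
print("outlet end",atz(s,271.7,296,.066), "outlet from c",atz(s,269,285,.066))
print("head top", atz(s,265,264,.108))
for u,v in [(325,318),(430,377),(535,283),(310,310)]: print(atz(s,u,v,0).round(3))
# box height from (435,240) above corner(430,377)
b=atz(s,430,377,0)
for h in (.2,.25,.3,.35): print(h,proj(s,b+[0,0,h]))
d=np.array([.25,.345,.05]);print("tool delta/30mm",R.T@d/.03)
```

```text
t 0.15 q [-1.469  0.207  1.543 -0.     1.393 -0.151] p [ 0.1432 -0.5562  0.2084] rpy [-3.14  -0.     0.252] F [-0.2  0.1 -0.5] T [ 0.  0. -0.] gap 0.0855
cam in tool [ 0.07431285  0.00105018 -0.16479686] view dir tool [-2.96483405e-01  3.10560618e-04  9.55037954e-01]
outlet end [ 0.42766905 -0.25114899  0.066     ] outlet from c [ 0.41944414 -0.21357771  0.066     ]
head top [ 0.41331206 -0.19807973  0.108     ]
[ 0.533 -0.245  0.   ]
[ 0.713 -0.412  0.   ]
[ 1.015 -0.144  0.   ]
[ 0.502 -0.217  0.   ]
0.2 [443.31262713 284.80579273]
0.25 [447.267098   257.41981529]
0.3 [451.53088172 227.89174719]
0.35 [456.14174639 195.96003241]
tool delta/30mm [10.93642698 -9.06366695 -1.64825017]
```

```bash
python3 -m creep '[[[11.5,-9.2,-1.4,-1.4,85],[11.5,-9.2,-1.4,-1.5,85],[11.5,-9.2,-1.4,-1.58,85],[11.5,-9.2,-1.4,-1.58,85],[11.5,-9.2,-1.4,-1.58,85],[11.5,-9.2,-1.4,-1.58,85],[11.5,-9.2,-1.4,-1.58,85],[11.5,-9.2,-1.4,-1.58,85]]]' 60; python3 -c "
from h import *
st()"
```

```text
time: 0.95
ee_pos: [0.3828, -0.2364, 0.2469]
orientation: [3.141, -0.001, 1.458]
wrist_force: [0.9, -0.5, 0.7]
finger_gap: 0.0853
t 0.95 q [-7.470e-01 -9.700e-02  1.782e+00  1.000e-03  1.457e+00 -6.340e-01] p [ 0.3828 -0.2364  0.2469] rpy [ 3.141e+00 -1.000e-03  1.458e+00] F [ 0.9 -0.5  0.7] T [-0.02 -0.01 -0.01] gap 0.0853
```

```bash
python3 -m creep '[[[1.2,0.84,0,-0.37,85],[1.2,0.84,0,-0.37,85],[1.2,0.84,0,-0.37,85],[1.2,0.84,0,-0.37,85]]]'
python3 - <<'E'
from h import *
st();m=eyes.camera_model("wrist");np.save("m1.npy",m,allow_pickle=True)
cv2.imwrite("pics/w1.png",eyes.grab_frame("wrist")[:,:,::-1])
cv2.imwrite("pics/s1.png",eyes.grab_frame("scene")[:,:,::-1])
E
```

```text
time: 1.35
ee_pos: [0.412, -0.2027, 0.2466]
orientation: [3.141, -0.002, 1.829]
wrist_force: [0.4, 0.6, -0.3]
finger_gap: 0.0853
t 1.35 q [-6.470e-01 -7.500e-02  1.762e+00  1.000e-03  1.455e+00 -9.050e-01] p [ 0.412  -0.2027  0.2466] rpy [ 3.141e+00 -2.000e-03  1.829e+00] F [ 0.4  0.6 -0.3] T [0.02 0.02 0.01] gap 0.0853
```

View pics/w1.png

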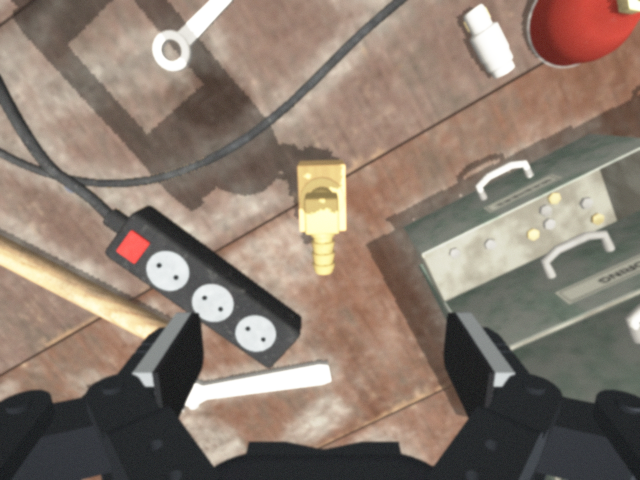

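View pics/s1.png

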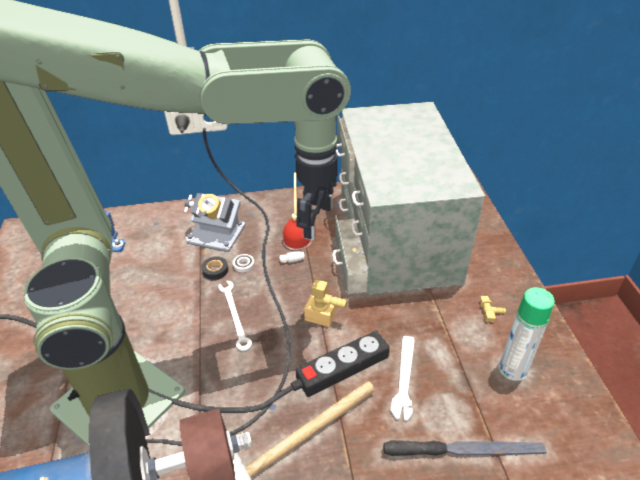

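Run:
```python
from h import *
m=np.load("m1.npy",allow_pickle=True).item()
crop("pics/w1.png","pics/c2.png",270,140,390,290,4)
crop("pics/s1.png","pics/c3.png",170,170,370,340,4)
print(proj(m,env.observe()["ee_pos"]),proj(m,[.412,-.203,.108]),proj(m,[.412,-.203,0]))
```

```text
[325.16050973 291.92325309] [325.01796133 214.62368546] [324.70600339 188.79814276]
```

View pics/c2.png

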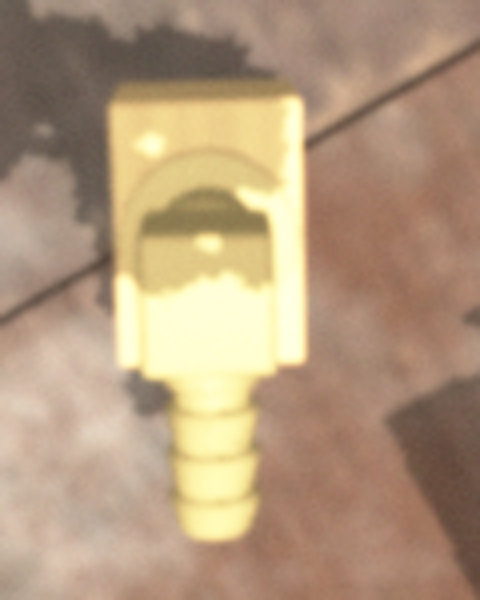

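View pics/c3.png

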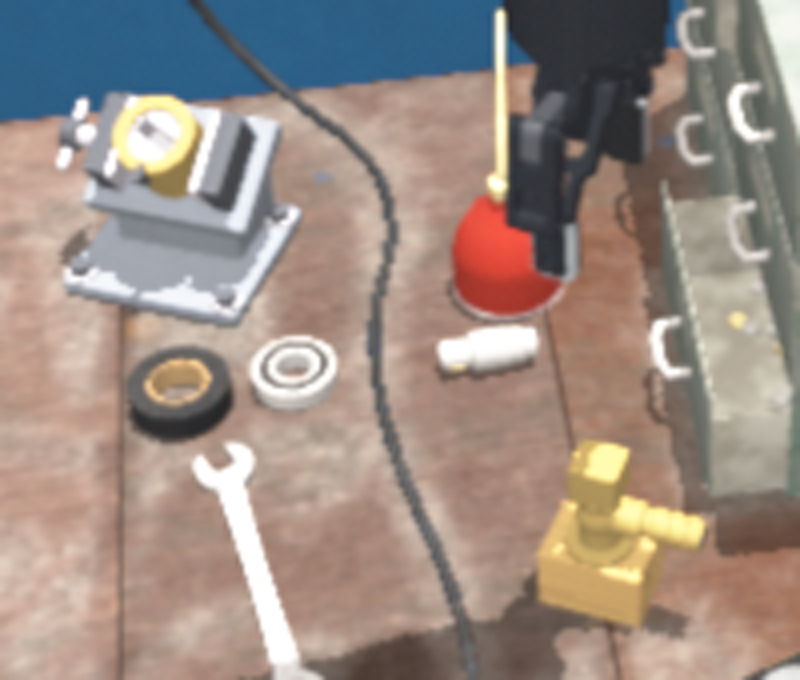

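Run:
```python
from h import *
m=np.load("m1.npy",allow_pickle=True).item()
c=lambda x,y:(270+x/4,140+y/4)
h=atz(m,*c(206,305),.108);o=atz(m,*c(217,525),.066)
print(h,o,np.degrees(np.arctan2(*(o-h)[1::-1])),np.linalg.norm((o-h)[:2]))
# block top corners z=.04
P=[atz(m,*c(x,y),.04) for x,y in [(112,100),(302,97),(306,362),(118,366)]];print(np.round(P,4),np.mean(P,0))
f=lambda a,b:np.degrees(np.arctan2(*(b-a)[1::-1]))
print(f(P[0],P[3]),f(P[1],P[2]),f(P[0],P[1])-90,f(P[3],P[2])-90)
# head corners
H=[atz(m,*c(x,y),.108) for x,y in [(140,232),(271,232),(276,378),(143,378)]];print(np.mean(H,0),f(H[0],H[3]),f(H[1],H[2]),f(H[0],H[1])-90,f(H[3],H[2])-90)
# scene camera check
s=eyes.camera_model("scene");print("scene head",proj(s,[h[0],h[1],.108]), "seen",170+600/4,170+455/4)
```

```text
[ 0.40977159 -0.20488446  0.108     ] [ 0.42734994 -0.26308334  0.066     ] -73.19361556508606 0.06079562685047504
[[ 0.3818 -0.1815  0.04  ]
 [ 0.4222 -0.1702  0.04  ]
 [ 0.4396 -0.2286  0.04  ]
 [ 0.3977 -0.2406  0.04  ]] [ 0.41032389 -0.20523666  0.04      ]
-74.93890929151338 -73.45071273292957 -74.31710172118925 -73.93429133568253
[ 0.41009491 -0.20499191  0.108     ] -74.79944544033125 -72.70497105736273 -75.20830694416175 -75.20140014802573
scene head [319.40220907 285.18795852] seen 320.0 283.75
```

```bash
python3 -m creep '[[[-0.06,-0.08,1.5,-0.017,85],[-0.06,-0.08,3,-0.017,85],[-0.06,-0.08,4.5,-0.017,85],[-0.06,-0.08,5.5,-0.017,85],[-0.06,-0.08,5.78,-0.017,85],[-0.06,-0.08,5.78,-0.017,85],[-0.06,-0.08,5.78,-0.017,85]]]' 100
python3 - <<'E'
from h import *
st()
cv2.imwrite("pics/w2.png",eyes.grab_frame("wrist")[:,:,::-1])
E
```

```text
time: 2.15
ee_pos: [0.4111, -0.2067, 0.0749]
orientation: [3.139, 0.001, 1.842]
wrist_force: [-0.3, 0.0, 0.2]
finger_gap: 0.0851
t 2.15 q [-6.550e-01  1.260e-01  1.943e+00  1.000e-03  1.071e+00 -9.270e-01] p [ 0.4111 -0.2067  0.0749] rpy [3.139e+00 1.000e-03 1.842e+00] F [-0.3  0.   0.2] T [ 0.02 -0.02 -0.01] gap 0.0851
```

View pics/w2.png

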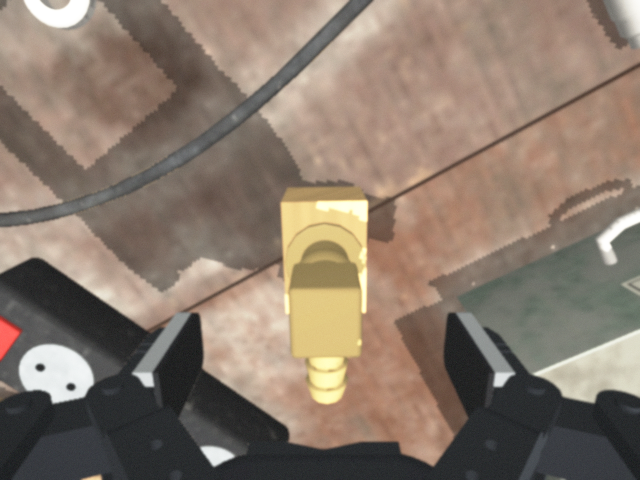

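```bash
python3 -m creep '[[[0.06,-0.02,0.05,0,85],[0.06,-0.02,0.05,0,20],[0.06,-0.02,0.05,0,20],[0.06,-0.02,0.05,0,20],[0.06,-0.02,0.05,0,20],[0.06,-0.02,0.05,0,20],[0.06,-0.02,0.05,0,20],[0.06,-0.02,0.05,0,20]]]' 100
python3 - <<'E'
from h import *
st()
E
```

```text
time: 3.0
ee_pos: [0.4109, -0.2055, 0.0745]
orientation: [3.138, 0.003, 1.842]
wrist_force: [-0.8, 0.2, 5.8]
finger_gap: 0.0233
t 3.00 q [-0.654  0.124  1.946  0.002  1.067 -0.926] p [ 0.4109 -0.2055  0.0745] rpy [3.138e+00 3.000e-03 1.842e+00] F [-0.8  0.2  5.8] T [ 0.2   0.11 -0.08] gap 0.0233
```

```bash
python3 -m creep '[[[0,0,-0.7,0,20],[0,0,-2,0,20],[0,0,-3.5,0,20],[1.5,0.3,-5,0,20],[3,0.7,-6.2,0,20],[4.5,1.1,-7.4,0,20],[6,1.5,-8.4,0,20],[7.5,1.8,-9.3,0,20]]]'
python3 - <<'E'
from h import *
st()
E
python3 -m creep '[[[1,0.3,0,0,20],[2,0.5,0,0,20],[2,0.5,0,0,20]]]'
python3 - <<'E'
from h import *
st();m=eyes.camera_model("wrist");np.save("m3.npy",m,allow_pickle=True)
for n in ["wrist","scene"]: cv2.imwrite(f"pics/{n}3.png",eyes.grab_frame(n)[:,:,::-1])
E
```

```text
time: 3.8
ee_pos: [0.4025, -0.0066, 0.332]
orientation: [3.138, 0.002, 1.841]
wrist_force: [1.2, 0.3, -1.8]
finger_gap: 0.0232
t 3.80 q [-0.232 -0.252  1.742 -0.     1.648 -0.502] p [ 0.4025 -0.0066  0.332 ] rpy [3.138e+00 2.000e-03 1.841e+00] F [ 1.2  0.3 -1.8] T [ 0.02 -0.01 -0.04] gap 0.0232
time: 4.1
ee_pos: [0.3998, 0.0583, 0.331]
orientation: [3.14, 0.0, 1.847]
wrist_force: [0.6, -1.3, -2.0]
finger_gap: 0.0231
t 4.10 q [-0.071 -0.247  1.74   0.     1.647 -0.346] p [0.3998 0.0583 0.331 ] rpy [3.14  0.    1.847] F [ 0.6 -1.3 -2. ] T [-0.01  0.02  0.02] gap 0.0231
```

View pics/wrist3.png

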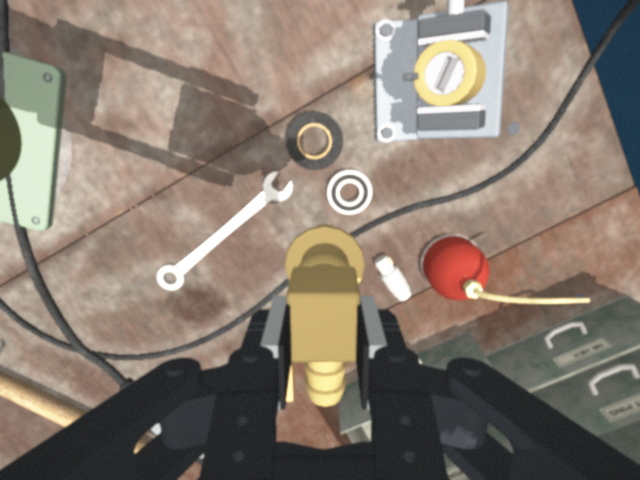

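View pics/scene3.png

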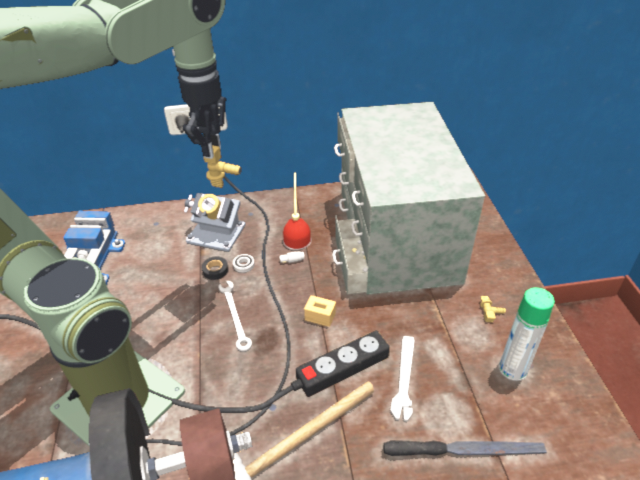

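Elbow is held upright, the block at scene (320,310) is empty, and the fitting shows in the wrist view at (445,72). Enlarging it.

Run:
```python
from h import *
crop("pics/wrist3.png","pics/c4.png",365,0,525,150,5)
crop("pics/scene3.png","pics/c5.png",170,170,260,255,7)
```

```text
(no output)
```

View pics/c4.png

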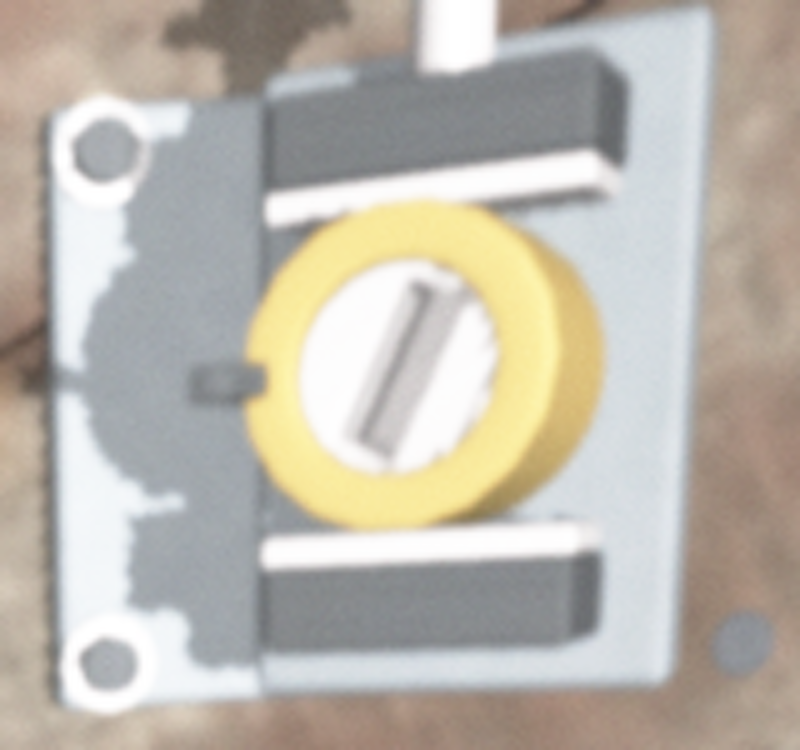

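View pics/c5.png

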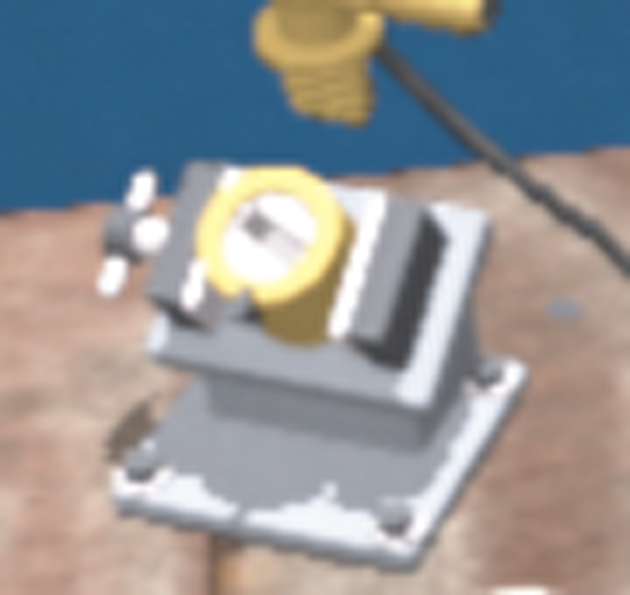

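```bash
cat > sock.py <<'E'
from h import *
from scipy.optimize import least_squares
def frame(c,az):  # az: downhill azimuth
    d=np.array([np.cos(az),np.sin(az),0]);t=np.radians(30)
    z=np.cos(t)*np.array([0,0,1.])+np.sin(t)*d       # leans downhill
    x=-(np.cos(t)*d-np.sin(t)*np.array([0,0,1.]))
    return np.stack([x,np.cross(z,x),z],1)
def toS(m,px,c,S,zz=0):
    o,d=ray(m,*px);o=S.T@(o-c);d=S.T@d;return o+d*(zz-o[2])/d[2]
E
python3 - <<'E'
from sock import *
m=np.load("m3.npy",allow_pickle=True).item();s=eyes.camera_model("scene")
w=lambda x,y:(365+x/5,y/5); q=lambda x,y:(170+x/7,170+y/7)
A=[w(*p) for p in [(420,200),(243,360),(395,530),(560,345),(305,245),(300,490)]]
B=[q(*p) for p in [(198,250),(265,167),(343,230),(275,302)]]
rib=w(205,385)
f=lambda a,b:np.degrees(np.arctan2(*(b-a)[1::-1]))
print("base edge",f(atz(m,*w(52,112),.012),atz(m,*w(60,705),.012)),"bed edge",f(atz(m,*w(262,100),.06),atz(m,*w(262,690),.06)))
def res(p,use):
    c=np.array([p[0],p[1],.115]);S=frame(c,p[2]);r=[]
    if 'w' in use:
        r+=[(np.linalg.norm(toS(m,a,c,S)[:2])-.027)*1e3 for a in A]
        r+=[toS(m,rib,c,S,.0015)[1]*1e3]
    if 's' in use: r+=[(np.linalg.norm(toS(s,a,c,S)[:2])-.027)*1e3 for a in B]
    if 'w' not in use: r+=[(p[2]+2.8)*100]
    return r
for use in ['w','ws','s']:
    R=least_squares(res,[.477,.187,-2.78],args=(use,));p=R.x
    print(use,p[:2],"az down",np.degrees(p[2]),np.round(R.fun,1))
    c=np.array([p[0],p[1],.115]);S=frame(c,p[2])
    a,b=[toS(m,w(*k),c,S,-.003) for k in [(437,287),(372,450)]]
    print("slot ends",a.round(4),b.round(4),"angle of low end from -x ccw", np.degrees(np.arctan2(-(b-a)[1],-(b-a)[0])),"rib",toS(m,rib,c,S,.0015).round(4))
E
```

```text
base edge -71.2270839752429 bed edge -70.37949826249609
w [0.46998628 0.18635109] az down -160.5333705944486 [-1.3  0.6 -0.4 -0.8 -0.4 -1.6  0. ]
slot ends [ 0.0053  0.0121 -0.003 ] [-0.0051 -0.0131 -0.003 ] angle of low end from -x ccw 67.38345150827074 rib [-0.0338  0.      0.0015]
ws [0.46999387 0.1861618 ] az down -160.6344485964662 [-1.2  0.5 -0.5 -0.7 -0.3 -1.8  0.1  0.2 -0.5  0.7  0. ]
slot ends [ 0.0054  0.0123 -0.003 ] [-0.005  -0.0129 -0.003 ] angle of low end from -x ccw 67.48311199534419 rib [-0.0337  0.0001  0.0015]
s [0.4698546  0.18569039] az down -160.41530587148364 [ 0.4 -0.2  0.4 -0.3  0. ]
slot ends [ 0.0057  0.0126 -0.003 ] [-0.0048 -0.0125 -0.003 ] angle of low end from -x ccw 67.26707502657074 rib [-0.0334  0.0006  0.0015]
```

Run:
```python
from h import *
m=np.load("m3.npy",allow_pickle=True).item();s=eyes.camera_model("scene");d=eyes.camera_model("side")
for p in [(578,20),(632,180)]: print(atz(m,*p,0).round(3))
for p in [(185,200),(300,188),(490,200),(550,280)]: print(atz(s,*p,0).round(3))
for p in [(265,172),(615,305)]: print(atz(d,*p,0).round(3))
# box top corners, scene, h .27
for p in [(343,107),(435,102),(480,197),(366,205)]: print(atz(s,*p,.28).round(3))
```

```text
[0.616 0.292 0.   ]
[0.755 0.153 0.   ]
[0.535 0.369 0.   ]
[ 0.77   0.131 -0.   ]
[ 1.033 -0.347  0.   ]
[ 0.825 -0.591  0.   ]
[0.34  0.583 0.   ]
[ 1.146 -0.23   0.   ]
[0.818 0.014 0.28 ]
[ 0.973 -0.167  0.28 ]
[ 0.671 -0.426  0.28 ]
[ 0.516 -0.248  0.28 ]
```

Run:
```python
import numpy as np
from scipy.optimize import least_squares
D=[(.2074,1.543,1.3935,.1432,-.5562,.2084),(-.097,1.782,1.457,.3828,-.2364,.2469),(-.075,1.762,1.455,.412,-.2027,.2466),(.126,1.943,1.071,.4111,-.2067,.0749),(.124,1.946,1.067,.4109,-.2055,.0745),(-.252,1.742,1.648,.4025,-.0066,.332),(-.247,1.74,1.647,.3998,.0583,.331)]
def fk(p,q2,q3,q5):
    a,d,L1,L2,e,L3=p;t=q2+q3;s=t+q5
    return a+L1*np.sin(q2)+L2*np.sin(t)+e*np.cos(t)+L3*np.sin(s), d+L1*np.cos(q2)+L2*np.cos(t)-e*np.sin(t)+L3*np.cos(s)
def res(p):
    r=[]
    for q2,q3,q5,x,y,z in D:
        R,Z=fk(p,q2,q3,q5);r+=[R-np.hypot(x,y),Z-z]
    return np.r_[r,(np.array(p)-[0,.4,.4,.45,0,.3])*1e-3]
R=least_squares(res,[0,.4,.4,.45,0,.3]);p=R.x;print(p.round(3),np.abs(R.fun[:14]).max())
np.save("fk.npy",p)
# vertical tool max height per radius
best={}
for q2 in np.arange(-.86,1.5,.02):
  for q3 in np.arange(.23,2.46,.02):
    q5=np.pi-q2-q3
    if not .08<=q5<=2.63: continue
    r,z=fk(p,q2,q3,q5);k=round(r,1)
    if k not in best or z>best[k][0]: best[k]=(round(z,3),round(q2,2),round(q3,2),round(q5,2))
for k in sorted(best): print(k,best[k])
```

```text
[0.009 0.308 0.448 0.499 0.091 0.36 ] 0.00038832446704342716
0.0 (np.float64(0.67), np.float64(-0.72), np.float64(1.25), np.float64(2.61))
0.1 (np.float64(0.738), np.float64(-0.44), np.float64(0.97), np.float64(2.61))
0.2 (np.float64(0.77), np.float64(-0.22), np.float64(0.75), np.float64(2.61))
0.3 (np.float64(0.781), np.float64(-0.02), np.float64(0.55), np.float64(2.61))
0.4 (np.float64(0.78), np.float64(0.04), np.float64(0.49), np.float64(2.61))
0.5 (np.float64(0.766), np.float64(0.26), np.float64(0.27), np.float64(2.61))
0.6 (np.float64(0.71), np.float64(0.4), np.float64(0.23), np.float64(2.51))
0.7 (np.float64(0.627), np.float64(0.54), np.float64(0.23), np.float64(2.37))
0.8 (np.float64(0.516), np.float64(0.7), np.float64(0.23), np.float64(2.21))
0.9 (np.float64(0.348), np.float64(0.9), np.float64(0.25), np.float64(1.99))
```

```bash
python3 -m creep '[[[2.7,1.6,-14,0.33,20],[2.7,1.6,-14,0.33,20],[2.7,1.6,-14,0.33,20],[2.7,1.6,-14,0.33,20],[2.7,1.6,-14,0.33,20],[2.7,1.6,-14,0.33,20],[2.7,1.6,-14,0.33,20],[2.7,1.6,-14,0.33,20]]]'
python3 - <<'E'
from h import *
st()
E
```

```text
time: 5.0
ee_pos: [0.4228, 0.14, 0.7233]
orientation: [3.14, 0.002, 1.51]
wrist_force: [1.8, 1.6, -1.1]
finger_gap: 0.0232
t 5.00 q [ 0.127  0.103  0.586 -0.004  2.452  0.184] p [0.4228 0.14   0.7233] rpy [3.14e+00 2.00e-03 1.51e+00] F [ 1.8  1.6 -1.1] T [-0.01 -0.09 -0.05] gap 0.0232
```

```bash
python3 -m creep '[[[2.97,-1.08,0,0,20],[2.97,-1.08,0,0,20],[2.97,-1.08,0,0,20],[2.97,-1.08,-3,0,20],[2.97,-1.08,-5,0,20],[2.97,-1.08,-5,0,20],[2.97,-1.08,-5,0,20]]]'
python3 - <<'E'
from h import *
st()
E
```

```text
time: 5.7
ee_pos: [0.3828, 0.2219, 0.7897]
orientation: [3.101, -0.015, 1.508]
wrist_force: [-0.1, -0.9, -1.9]
finger_gap: 0.0236
t 5.70 q [ 3.30e-01  2.44e-01  2.25e-01 -2.00e-03  2.63e+00  3.91e-01] p [0.3828 0.2219 0.7897] rpy [ 3.101 -0.015  1.508] F [-0.1 -0.9 -1.9] T [0.02 0.04 0.  ] gap 0.0236
```

```bash
python3 -m creep '[[[0,0,-10,0,20],[0,0,-10,0,20],[0,0,-10,0,20],[0,0,-10,0,20]]]'
python3 - <<'E'
from h import *
st()
E
```

```text
time: 6.1
ee_pos: [0.3603, 0.21, 0.811]
orientation: [3.054, -0.035, 1.509]
wrist_force: [0.1, 0.6, -1.5]
finger_gap: 0.0227
t 6.10 q [0.319 0.193 0.226 0.    2.629 0.383] p [0.3603 0.21   0.811 ] rpy [ 3.054 -0.035  1.509] F [ 0.1  0.6 -1.5] T [-0.01  0.05 -0.03] gap 0.0227
```

```bash
python3 -m creep '[[[0.4,-0.15,-10,0,20],[0.4,-0.15,-10,0,20],[0.4,-0.15,-10,0,20],[0.4,-0.15,-10,0,20],[0.4,-0.15,-10,0,20],[0.4,-0.15,-10,0,20],[0.4,-0.15,-10,0,20],[0.4,-0.15,-10,0,20]]]'
python3 - <<'E'
from sock import *
o=st()
R=Ro.from_euler("xyz",o["orientation"]).as_matrix();z=R[:,2];print("tilt",np.arccos(-z[2]),"az",np.arctan2(z[1],z[0]))
E
```

```text
time: 6.9
ee_pos: [0.3321, 0.2075, 0.8298]
orientation: [3.011, -0.054, 1.511]
wrist_force: [0.8, 0.3, -2.0]
finger_gap: 0.023
t 6.90 q [ 3.380e-01  1.450e-01  2.260e-01 -2.000e-03  2.629e+00  3.990e-01] p [0.3321 0.2075 0.8298] rpy [ 3.011 -0.054  1.511] F [ 0.8  0.3 -2. ] T [-0.03  0.14  0.04] gap 0.0230
tilt 0.1416870117711466 az 0.3293563198625881
```

```bash
cat > tl.py <<'E'
from sock import *
o=st()
R=Ro.from_euler("xyz",o["orientation"]).as_matrix();z=R[:,2];print("tilt",np.arccos(-z[2]),"az",np.arctan2(z[1],z[0]))
E
python3 -m creep '[[[0.1,0,-10,0,20],[0.1,0,-10,0,20]]]'; python3 tl.py;python3 -m creep '[[[0.1,0,-10,0,20],[0.1,0,-10,0,20],[0.1,0,-10,0,20]]]'; python3 tl.py
```

```text
time: 7.1
ee_pos: [0.3112, 0.1982, 0.8455]
orientation: [2.972, -0.071, 1.514]
wrist_force: [-2.1, -0.4, -1.7]
finger_gap: 0.023
t 7.10 q [3.31e-01 1.03e-01 2.25e-01 1.00e-03 2.63e+00 3.95e-01] p [0.3112 0.1982 0.8455] rpy [ 2.972 -0.071  1.514] F [-2.1 -0.4 -1.7] T [-0.07  0.19  0.01] gap 0.0230
tilt 0.18312751832703927 az 0.33435394674755237
time: 7.4
ee_pos: [0.2854, 0.1888, 0.8622]
orientation: [2.927, -0.089, 1.517]
wrist_force: [0.5, 0.1, -1.1]
finger_gap: 0.0232
t 7.40 q [3.29e-01 5.50e-02 2.25e-01 2.00e-03 2.63e+00 3.94e-01] p [0.2854 0.1888 0.8622] rpy [ 2.927 -0.089  1.517] F [ 0.5  0.1 -1.1] T [-0.13  0.23 -0.01] gap 0.0232
tilt 0.23192952086821245 az 0.33286527721875375
```

```bash
for i in 1 ; do python3 -m creep '[[[0.25,-0.1,-10,0,20],[0.25,-0.1,-10,0,20]]]'>/dev/null; python3 tl.py; done; python3 -m creep '[[[0.2,-0.1,-10,0,20],[0.2,-0.1,-10,0,20]]]' >/dev/null;python3 tl.py;python3 -m creep '[[[0.2,-0.1,-10,0,20],[0.2,-0.1,-10,0,20]]]'>/dev/null; python3 tl.py
```

```text
t 7.60 q [3.32e-01 1.40e-02 2.25e-01 1.00e-03 2.63e+00 3.96e-01] p [0.2623 0.1816 0.8752] rpy [ 2.889 -0.104  1.52 ] F [-0.2 -0.3 -1.7] T [-0.06  0.3   0.02] gap 0.0228
tilt 0.2723471192000087 az 0.3327514590476572
t 7.80 q [ 0.341 -0.027  0.225 -0.006  2.63   0.399] p [0.2376 0.1747 0.8874] rpy [ 2.851 -0.119  1.524] F [-1.1 -0.1 -1.9] T [-0.08  0.28  0.02] gap 0.0231
tilt 0.3137758365544193 az 0.330828135810865
t 8.00 q [ 0.364 -0.068  0.225 -0.026  2.63   0.404] p [0.2117 0.1684 0.8983] rpy [ 2.812 -0.133  1.528] F [ 0.7  0.7 -1.7] T [-0.05  0.31  0.02] gap 0.0230
tilt 0.35409125211954884 az 0.3273965179267483
```

```bash
python3 -m creep '[[[0,0,-10,0,20],[0,0,-10,0,20]]]' >/dev/null;python3 tl.py;python3 -m creep '[[[0,0,-10,0,20],[0,0,-10,0,20]]]'>/dev/null; python3 tl.py
```

```text
t 8.20 q [ 0.405 -0.106  0.225 -0.065  2.63   0.408] p [0.1848 0.1613 0.9079] rpy [ 2.775 -0.146  1.532] F [-0.1 -0.4 -2.1] T [-0.09  0.35  0.04] gap 0.0232
tilt 0.39325634274915916 az 0.3222326485576258
t 8.40 q [ 0.508 -0.142  0.225 -0.163  2.63   0.417] p [0.154  0.1538 0.9159] rpy [ 2.74  -0.157  1.535] F [-0.3  0.4 -1.4] T [-0.1   0.31 -0.  ] gap 0.0229
tilt 0.4295455353438608 az 0.3167189476994892
```

```bash
cat > d.py <<'E'
import sys
from sock import *
o=st();R=Ro.from_euler("xyz",o["orientation"]).as_matrix()
print("units",(R.T@(np.array([float(a) for a in sys.argv[1:4]])-o["ee_pos"])/.03).round(2))
E
python3 d.py .381 .255 .88
```

```text
t 8.40 q [ 0.508 -0.142  0.225 -0.163  2.63   0.417] p [0.154  0.1538 0.9159] rpy [ 2.74  -0.157  1.535] F [-0.3  0.4 -1.4] T [-0.1   0.31 -0.  ] gap 0.0229
units [3.41 6.17 4.52]
```

```bash
python3 -m creep '[[[3.4,6.2,4.5,0,20],[3.4,6.2,4.5,0,20],[3.4,6.2,4.5,0,20],[3.4,6.2,4.5,0,20],[3.4,6.2,4.5,0,20],[3.4,6.2,4.5,0,20]]]' >/dev/null;python3 tl.py;python3 d.py .50 .325 1.1
```

```text
t 9.00 q [ 0.431  0.124  0.234 -0.067  2.363  0.441] p [0.386  0.2546 0.861 ] rpy [ 2.746 -0.154  1.534] F [ 1.9 -0.2 -3.3] T [-0.07  0.33 -0.01] gap 0.0232
tilt 0.42269531048204645 az 0.31557581355816117
t 9.00 q [ 0.431  0.124  0.234 -0.067  2.363  0.441] p [0.386  0.2546 0.861 ] rpy [ 2.746 -0.154  1.534] F [ 1.9 -0.2 -3.3] T [-0.07  0.33 -0.01] gap 0.0232
units [ 3.68  6.31 -5.48]
```

```bash
python3 -m creep '[[[3.7,6.3,-5.5,0,20],[3.7,6.3,-5.5,0,20]]]' >/dev/null;python3 tl.py;python3 -m creep '[[[3.7,6.3,-5.5,0,20],[3.7,6.3,-5.5,0,20]]]' >/dev/null;python3 tl.py
```

```text
t 9.20 q [ 0.423  0.128  0.225 -0.057  2.334  0.441] p [0.3963 0.2577 0.8665] rpy [ 2.718 -0.17   1.541] F [-0.1 -0.5 -2.5] T [-0.13  0.39 -0.04] gap 0.0233
tilt 0.4548445138741753 az 0.32906807599371624
t 9.40 q [ 0.416  0.132  0.225 -0.047  2.296  0.441] p [0.4098 0.2623 0.8707] rpy [ 2.686 -0.187  1.549] F [ 0.5 -1.  -2.5] T [-0.14  0.39  0.02] gap 0.0234
tilt 0.4894623591590635 az 0.34111674297464634
```

```bash
python3 -m creep '[[[2.0,7,-5.5,0,20],[2.0,7,-5.5,0,20]]]' >/dev/null;python3 tl.py
cat > tg.py <<'E'
# print tool-frame units to bring head (held pt) to socket-axis height h, plus angles
import sys
from sock import *
c=np.array([.470,.186,.115]);S=frame(c,np.radians(-160.6))
G=0.019 # head centre behind TCP
o=st();R=Ro.from_euler("xyz",o["orientation"]).as_matrix()
E=np.stack([-R[:,0],R[:,1]*1,-R[:,2]],1)  # elbow axes: x=-tool x, y=tool y, z=-tool z
head=o["ee_pos"]-R[:,2]*G
print("head in S",(S.T@(head-c)*1e3).round(1),"tilt err",np.arccos(min(1,S[:,2]@E[:,2])).round(4), "comp in tool xy",(R.T@np.cross(E[:,2],S[:,2])).round(3))
ex=S.T@E[:,0];phi=np.arctan2(-ex[1],-ex[0]);print("outlet ccw from rib",phi.round(4),"-> turn to 1.176:",(phi-1.176).round(4))
for h in map(float,sys.argv[1:]): print(h,"units",(R.T@(c+S[:,2]*h-head)/.03).round(3))
E
python3 tg.py .25 .11 .095 .059
```

```text
t 9.60 q [ 0.357  0.127  0.225 -0.004  2.266  0.416] p [0.4269 0.2498 0.8778] rpy [ 2.655 -0.202  1.557] F [-0.7 -0.  -2.5] T [-0.1   0.45 -0.01] gap 0.0230
tilt 0.5234836312280136 az 0.34966934934089605
t 9.60 q [ 0.357  0.127  0.225 -0.004  2.266  0.416] p [0.4269 0.2498 0.8778] rpy [ 2.655 -0.202  1.557] F [-0.7 -0.  -2.5] T [-0.1   0.45 -0.01] gap 0.0230
head in S [364.5  74.3 689.3] tilt err 0.0055 comp in tool xy [-0.002 -0.005 -0.   ]
outlet ccw from rib 1.1671 -> turn to 1.176: -0.0089
0.25 units [ -7.126 -10.167  14.632]
0.11 units [ -7.149 -10.156  19.299]
0.095 units [ -7.152 -10.155  19.799]
0.059 units [ -7.158 -10.152  20.999]
```

```bash
python3 -m creep '[[[-7.1,-10.2,14,-0.01,20],[-7.1,-10.2,14,-0.01,20],[-7.1,-10.2,14,-0.01,20],[-7.1,-10.2,14,-0.01,20],[-7.1,-10.2,14,-0.01,20],[-7.1,-10.2,14,-0.01,20],[-7.1,-10.2,14,-0.01,20],[-7.1,-10.2,14,-0.01,20]]]' >/dev/null;python3 tg.py .25 .18 .11
```

```text
t 10.40 q [ 0.163 -0.582  1.667  0.093  1.539  0.239] p [0.3776 0.1812 0.5204] rpy [ 2.652 -0.198  1.567] F [-0.4  0.3 -0.9] T [-0.17  0.48  0.02] gap 0.0230
head in S [125.8  26.  414.4] tilt err 0.0053 comp in tool xy [-0.    -0.005 -0.   ]
outlet ccw from rib 1.177 -> turn to 1.176: 0.001
0.25 units [-2.439 -3.539  5.47 ]
0.18 units [-2.452 -3.539  7.803]
0.11 units [-2.464 -3.538 10.136]
```

```bash
python3 -m creep '[[[-2.45,-3.54,5.5,0,20],[-2.45,-3.54,7,0,20],[-2.45,-3.54,7.8,0,20],[-2.45,-3.54,7.8,0,20],[-2.45,-3.54,7.8,0,20],[-2.45,-3.54,7.8,0,20],[-2.45,-3.54,7.8,0,20],[-2.45,-3.54,7.8,0,20]]]' >/dev/null;python3 tg.py .18 .11
python3 - <<'E'
from h import *
m=eyes.camera_model("wrist");np.save("m4.npy",m,allow_pickle=True)
for n in ["wrist","scene","side"]: cv2.imwrite(f"pics/{n}4.png",eyes.grab_frame(n)[:,:,::-1])
crop("pics/scene4.png","pics/c6.png",150,120,290,260,5)
crop("pics/side4.png","pics/c7.png",230,110,370,250,5)
E
```

```text
t 11.20 q [ 0.064 -0.596  2.201  0.165  1.032  0.07 ] p [0.3948 0.1593 0.2562] rpy [ 2.649 -0.198  1.566] F [-0.   0.1 -0.6] T [-0.09  0.42  0.01] gap 0.0233
head in S [  1.4  -0.3 181.2] tilt err 0.006 comp in tool xy [ 0.002 -0.006  0.   ]
outlet ccw from rib 1.1767 -> turn to 1.176: 0.0007
0.18 units [-0.009 -0.048  0.039]
0.11 units [-0.022 -0.053  2.372]
```

View pics/wrist4.png

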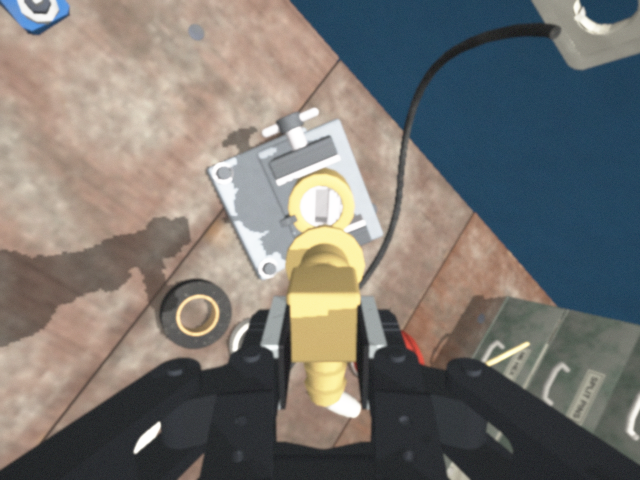

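View pics/c6.png

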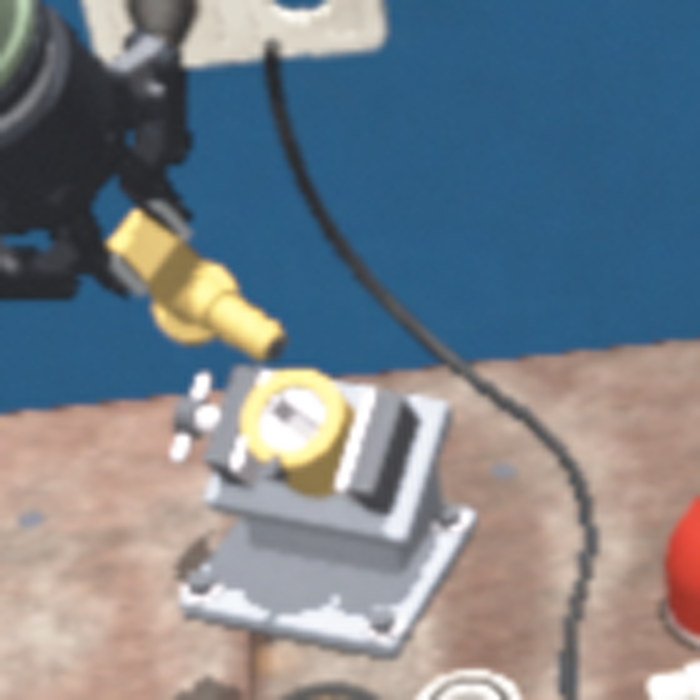

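View pics/c7.png

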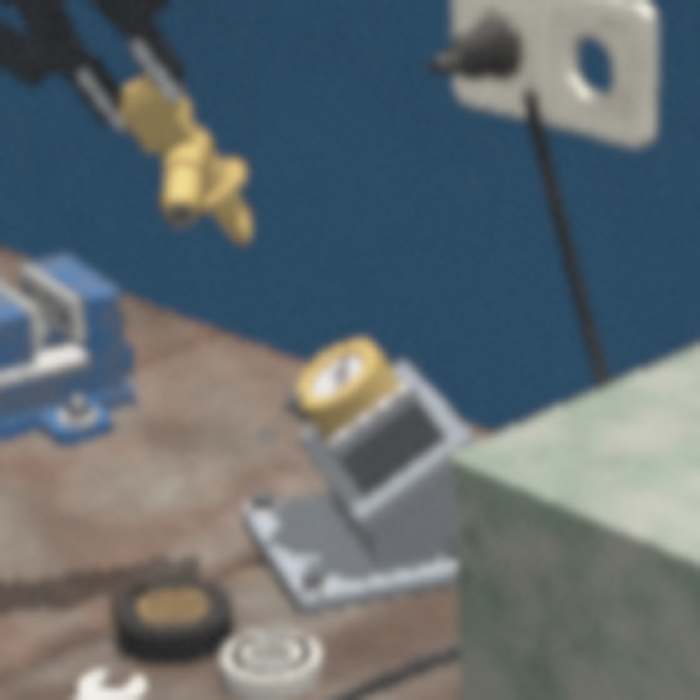

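Run:
```python
from h import *
crop("pics/wrist4.png","pics/c8.png",270,150,380,240,7)
```

```text
(no output)
```

View pics/c8.png

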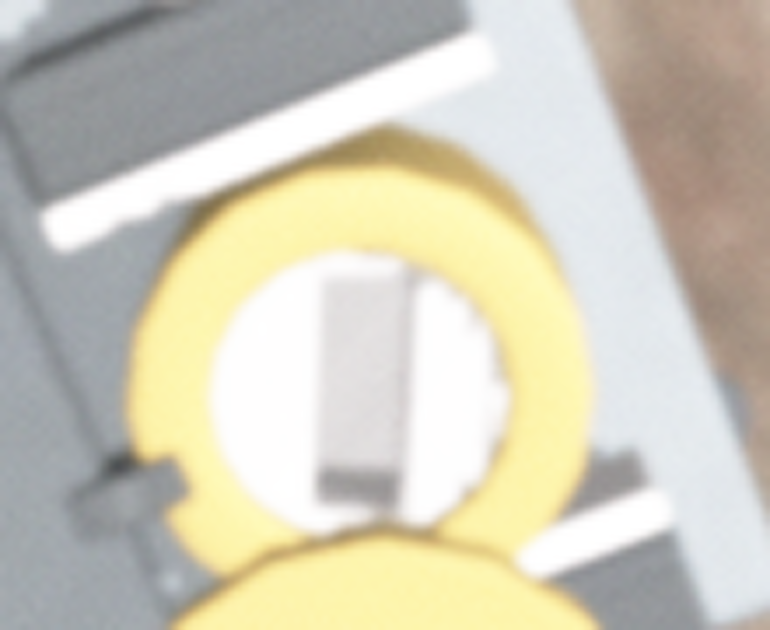

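```bash
python3 - <<'E'
from sock import *
m=np.load("m4.npy",allow_pickle=True).item()
w=lambda x,y:(270+x/7,150+y/7)
A=[w(*p) for p in [(130,385),(360,165),(592,390),(190,238),(537,235)]]; rib=w(105,508)
az=np.radians(-160.6)
def res(p):
    c=np.array([p[0],p[1],.115]);S=frame(c,az)
    return [(np.linalg.norm(toS(m,a,c,S)[:2])-.027)*1e3 for a in A]
R=least_squares(res,[.47,.186]);print(R.x,R.fun.round(2))
c=np.array([*R.x,.115]);S=frame(c,az)
print("rib",toS(m,rib,c,S,.0015))
a,b=[toS(m,w(*k),c,S,-.003) for k in [(366,272),(359,502)]];print(a,b,(a+b)/2,np.arctan2(-(b-a)[1],-(b-a)[0]))
for e in [((325,275),(318,500)),((408,265),(400,505))]:
    a,b=[toS(m,w(*k),c,S,-.003) for k in e];print(a,b,np.arctan2(-(b-a)[1],-(b-a)[0]))
# project the elbow head-top expected
o=env.observe();T=Ro.from_euler("xyz",o["orientation"]).as_matrix();hd=o["ee_pos"]-T[:,2]*.019
print("head top expected corners",[proj(m,hd+T@np.array([sx*.014,sy*.013,-.014])).round(1) for sx in(1,-1) for sy in (1,-1)], "outlet end",proj(m,hd+T@np.array([-.06,0,.028])).round(1),"collar",proj(m,hd+T@np.array([0,0,.05])).round(1),[proj(m,hd+T@np.array([0.02,0,z])).round(1) for z in (.045,.054)])
E
python3 - <<'E'
from h import *
crop("pics/wrist4.png","pics/c9.png",265,210,385,420,4)
E
```

```text
[0.46995639 0.18669558] [-0.29 -0.17 -0.64 -0.07  0.36]
rib [-0.03228823 -0.00011897  0.0015    ]
[ 0.00583292  0.01295078 -0.003     ] [-0.00536887 -0.01180963 -0.003     ] [ 0.00023203  0.00057057 -0.003     ] 1.1459424065118329
[ 0.00136732  0.01443357 -0.003     ] [-0.0097083  -0.00974205 -0.003     ] 1.1412008730595318
[ 0.01057708  0.01185123 -0.003     ] [-0.00107365 -0.01398995 -0.003     ] 1.1472285059743228
head top expected corners [array([367.2, 291.4]), array([291.4, 291.3]), array([364.9, 362.2]), array([293.2, 362.1])] outlet end [328.  393.8] collar [327.9 263.7] [array([328.1, 227.8]), array([328. , 222.9])]
```

View pics/c9.png

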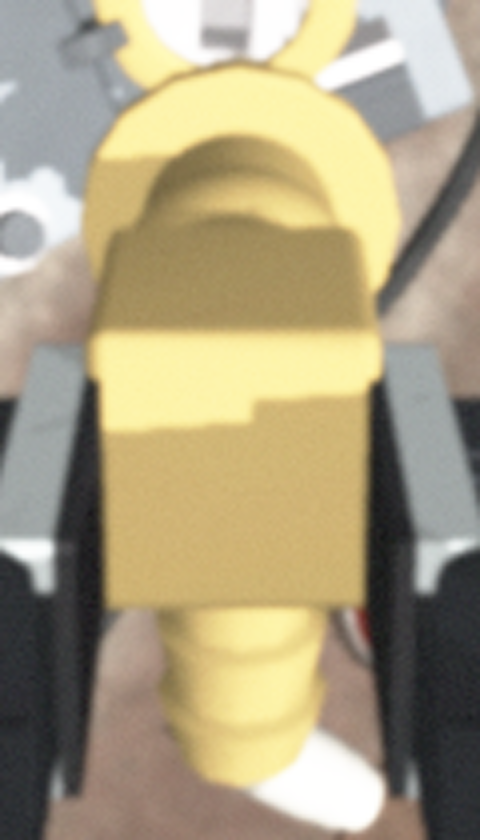

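Run:
```python
from h import *
o=env.observe();T=Ro.from_euler("xyz",o["orientation"]).as_matrix();hd=o["ee_pos"]-T[:,2]*.019
# elbow pts in tool axes relative head: elbow x=-tx, z=-tz, y=ty
P={"outlet":(-.06,0,.028),"tip":(0,0,.0845)}
for sx in(1,-1):
  for sy in(1,-1): P[f"top{sx}{sy}"]=(sx*.014,sy*.013,-.014)
for n in["scene","side"]:
    m=eyes.camera_model(n);im=cv2.imread(f"pics/{n}4.png")
    x0,y0=(165,150) if n=="scene" else (240,110)
    c=cv2.resize(im[y0:y0+60,x0:x0+60],None,fx=10,fy=10,interpolation=cv2.INTER_CUBIC)
    for k,v in P.items():
        p=proj(m,hd+T@np.array(v));print(n,k,p.round(1));cv2.circle(c,tuple(int(round(a)) for a in ((p[0]-x0+.5)*10,(p[1]-y0+.5)*10)),4,(0,0,255),-1)
    for z in(.045,.054): # collar circles
        for a in np.linspace(0,6.28,24):
            p=proj(m,hd+T@np.array([.02*np.cos(a),.02*np.sin(a),z]));cv2.circle(c,tuple(int(round(q)) for q in ((p[0]-x0+.5)*10,(p[1]-y0+.5)*10)),2,(255,0,255) if z>.05 else (0,255,0),-1)
    for a in np.linspace(0,6.28,16): # outlet end circle
        p=proj(m,hd+T@np.array([-.06,.011*np.cos(a),.028+.011*np.sin(a)]));cv2.circle(c,tuple(int(round(q)) for q in ((p[0]-x0+.5)*10,(p[1]-y0+.5)*10)),2,(255,0,0),-1)
    cv2.imwrite(f"pics/ov_{n}.png",c)
```

```text
scene outlet [204.8 189.9]
scene tip [194.7 186.5]
scene top11 [177.4 161.2]
scene top1-1 [169.9 170.3]
scene top-11 [186.5 167.4]
scene top-1-1 [179.  176.6]
side outlet [265.3 153.6]
side tip [278.7 157.9]
side top11 [262.3 123.7]
side top1-1 [253.8 128.4]
side top-11 [261.5 129. ]
side top-1-1 [252.9 133.8]
```

View pics/ov_scene.png

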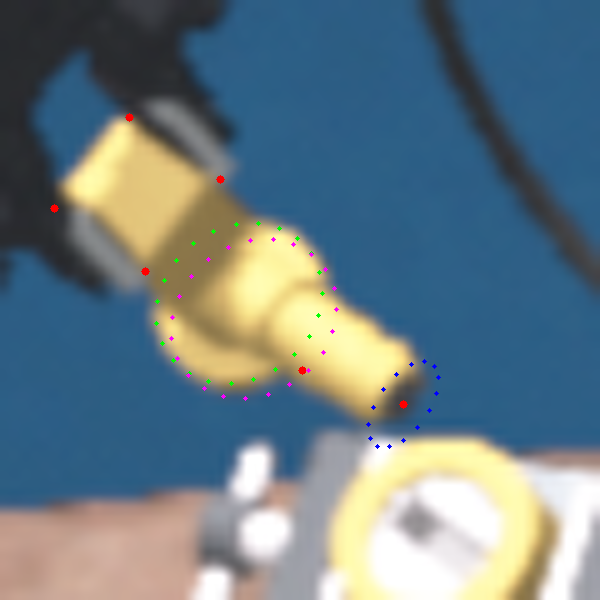

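View pics/ov_side.png

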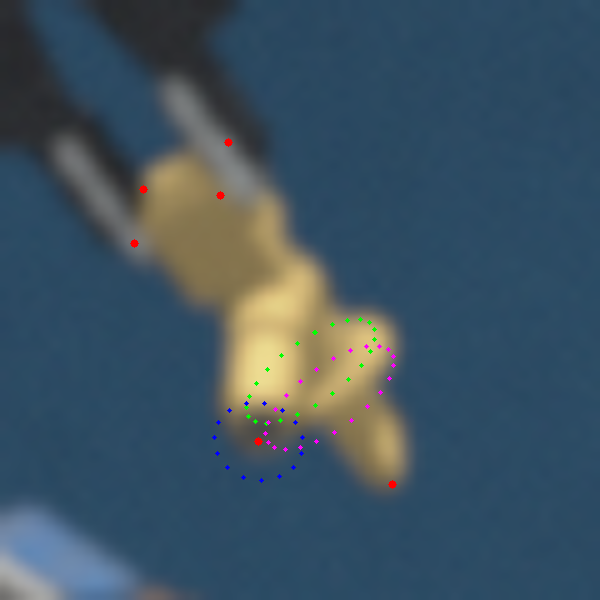

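```bash
sed -i 's/\.470,\.186,/.470,.1863,/; s/1\.176/1.155/g' tg.py; python3 tg.py .18 .11
python3 - <<'E'
from h import *
m=eyes.camera_model("wrist");np.save("m5.npy",m,allow_pickle=True);o=env.observe()
T=Ro.from_euler("xyz",o["orientation"]).as_matrix();hd=o["ee_pos"]-T[:,2]*.019
print([proj(m,hd+T@np.array([sx*.014,sy*.013,-.014])).round(1) for sx in(1,-1) for sy in (1,-1)],proj(m,o["ee_pos"]))
C=-np.array(m["R"]).T@m["t"];print("cam in tool",T.T@(C-o["ee_pos"]),T.T@np.array(m["R"])[2])
m=np.load("m4.npy",allow_pickle=True).item();C=-np.array(m["R"]).T@m["t"];print("cam4 in tool",T.T@(C-o["ee_pos"]),T.T@np.array(m["R"])[2])
E
```

```text
t 11.35 q [ 0.065 -0.597  2.198  0.165  1.032  0.07 ] p [0.3957 0.1596 0.258 ] rpy [ 2.646 -0.198  1.568] F [ 0.3 -0.9 -2. ] T [-0.14  0.42 -0.01] gap 0.0229
head in S [  3.   -0.6 182.4] tilt err 0.0082 comp in tool xy [ 0.005 -0.006  0.   ]
outlet ccw from rib 1.1778 -> turn to 1.155: 0.0228
0.18 units [-0.02  -0.101  0.078]
0.11 units [-0.035 -0.113  2.411]
[array([362.5, 291.7]), array([287.3, 291.6]), array([360.3, 361.9]), array([289.3, 361.8])] [324.64242762 289.53641517]
cam in tool [ 0.07412345 -0.00041591 -0.16534652] [-0.29598911 -0.00120183  0.95519056]
cam4 in tool [ 0.07359117 -0.00147034 -0.16416623] [-0.29667845 -0.00431334  0.95496769]
```

```bash
python3 -m creep '[[[-0.02,-0.08,1.2,0.015,20],[-0.02,-0.08,2.4,0.015,20],[-0.02,-0.08,2.5,0.015,20],[-0.02,-0.08,2.5,0.015,20]]]' >/dev/null;python3 tg.py .1 .09
python3 - <<'E'
from h import *
m=eyes.camera_model("wrist");np.save("m5.npy",m,allow_pickle=True)
for n in ["wrist","scene","side"]: cv2.imwrite(f"pics/{n}5.png",eyes.grab_frame(n)[:,:,::-1])
crop("pics/scene5.png","pics/c10.png",165,160,265,245,8)
crop("pics/side5.png","pics/c11.png",250,130,350,215,8)
crop("pics/wrist5.png","pics/c12.png",220,120,440,280,3.6)
E
python3 tg.py .1
```

```text
t 11.75 q [ 0.102 -0.41   2.233  0.17   0.808  0.084] p [0.4297 0.1724 0.1926] rpy [ 2.649 -0.205  1.555] F [-0.   0.  -1.7] T [-0.12  0.37  0.01] gap 0.0231
head in S [  1.7   0.2 107.6] tilt err 0.008 comp in tool xy [ 0.005 -0.007  0.   ]
outlet ccw from rib 1.1632 -> turn to 1.155: 0.0082
0.1 units [-0.029 -0.051  0.252]
0.09 units [-0.032 -0.053  0.585]
t 11.90 q [ 0.102 -0.413  2.232  0.17   0.808  0.084] p [0.4307 0.1722 0.195 ] rpy [ 2.644 -0.206  1.555] F [-1.   0.7 -1.7] T [-0.13  0.41 -0.  ] gap 0.0232
head in S [  3.7  -0.3 109.1] tilt err 0.0123 comp in tool xy [ 0.01  -0.007  0.   ]
outlet ccw from rib 1.1635 -> turn to 1.155: 0.0085
0.1 units [-0.042 -0.119  0.303]
```

View pics/c10.png

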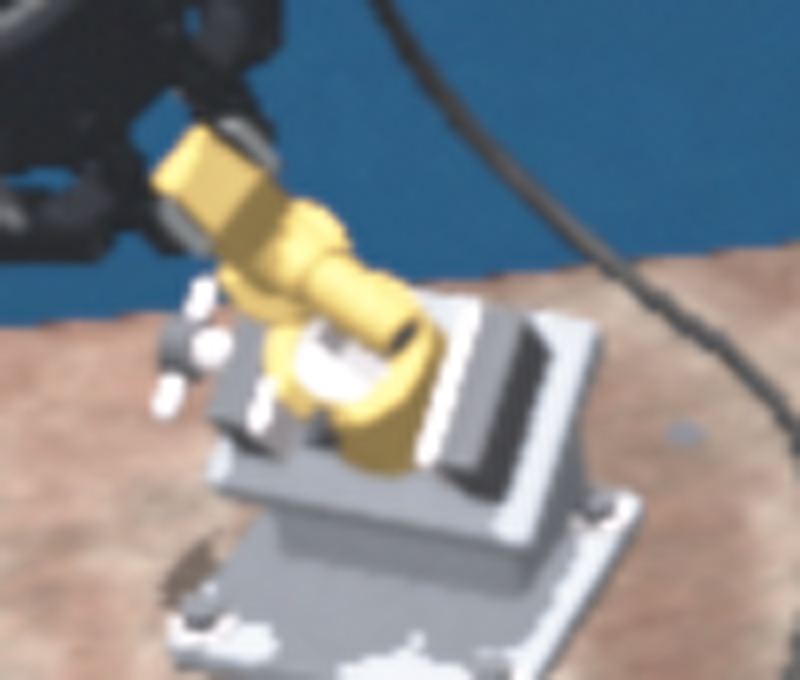

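View pics/c11.png

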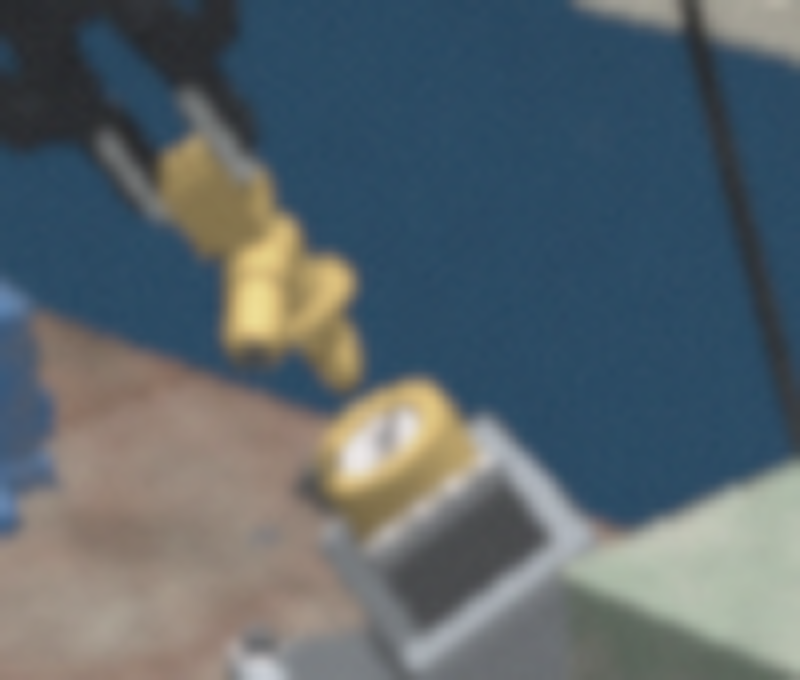

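View pics/c12.png

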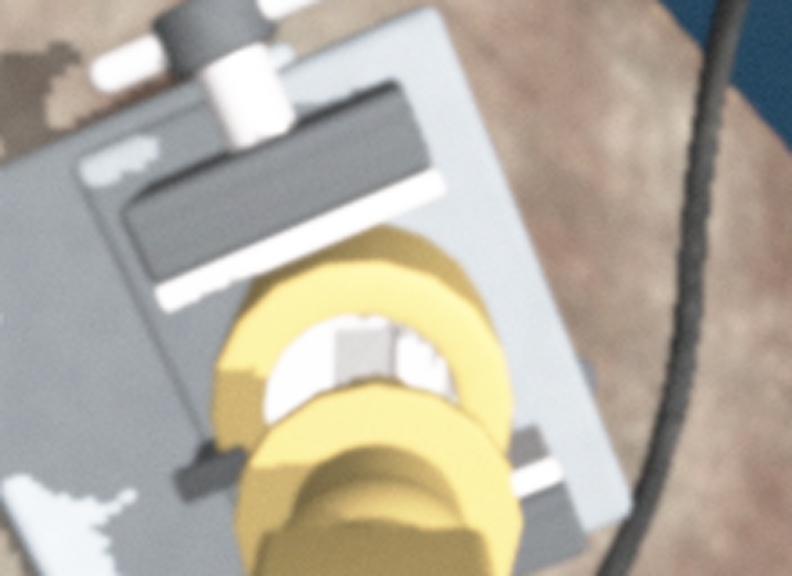

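```bash
python3 -m creep '[[[-0.04,-0.13,0.4,0.01,20],[-0.04,-0.13,0.55,0.01,20],[-0.04,-0.13,0.55,0.01,20],[-0.04,-0.13,0.55,0.01,20],[-0.04,-0.13,0.55,0.01,20]]]' >/dev/null;python3 tg.py .09
python3 - <<'E'
from h import *
cv2.imwrite(f"pics/wrist6.png",eyes.grab_frame("wrist")[:,:,::-1])
crop("pics/wrist6.png","pics/c13.png",220,120,440,280,3.6)
E
python3 tg.py .06
```

```text
t 12.40 q [ 0.107 -0.375  2.242  0.175  0.757  0.09 ] p [0.4356 0.1744 0.1796] rpy [ 2.644 -0.211  1.547] F [-0.3 -0.3 -1.2] T [-0.09  0.35  0.01] gap 0.0230
head in S [ 0.5  0.1 93.1] tilt err 0.0136 comp in tool xy [ 0.011 -0.008 -0.   ]
outlet ccw from rib 1.1537 -> turn to 1.155: -0.0013
0.09 units [-0.011 -0.016  0.104]
t 12.45 q [ 0.107 -0.375  2.242  0.175  0.757  0.09 ] p [0.4355 0.1744 0.1794] rpy [ 2.644 -0.211  1.547] F [-0.4 -0.7 -1.7] T [-0.11  0.38 -0.04] gap 0.0228
head in S [ 0.4  0.1 93. ] tilt err 0.0133 comp in tool xy [ 0.011 -0.008  0.   ]
outlet ccw from rib 1.1537 -> turn to 1.155: -0.0013
0.06 units [-0.018 -0.021  1.101]
```

View pics/c13.png

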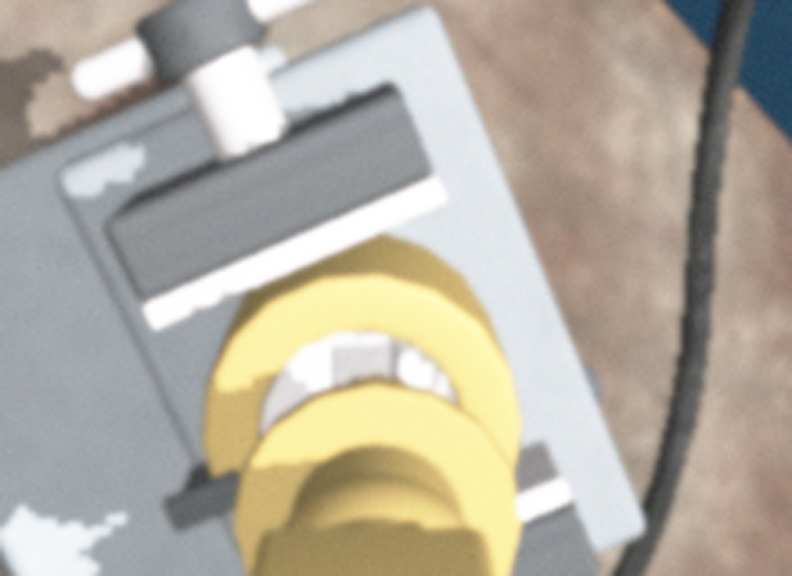

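```bash
python3 -m creep '[[[-0.04,-0.07,0.15,0,20],[-0.04,-0.07,0.35,0,20],[-0.04,-0.07,0.5,0,20],[-0.04,-0.07,0.65,0,20],[-0.04,-0.07,0.65,0,20]]]' >/dev/null;python3 tg.py .058
```

```text
t 12.95 q [ 0.113 -0.319  2.248  0.183  0.697  0.081] p [0.4427 0.1768 0.1603] rpy [ 2.646 -0.21   1.546] F [-0.7  0.7 -2.1] T [-0.2   0.44 -0.03] gap 0.0229
head in S [-2.6  0.1 72.7] tilt err 0.0114 comp in tool xy [ 0.009 -0.007 -0.   ]
outlet ccw from rib 1.1535 -> turn to 1.155: -0.0015
0.058 units [0.029 0.077 0.491]
```

```bash
python3 -m creep '[[[0,0.03,0.2,0,20],[0,0.03,0.4,0,20],[0,0.03,0.5,0,20],[0,0.03,0.5,0,20]]]' >/dev/null;python3 tg.py .0585
python3 - <<'E'
from h import *
for n in ["wrist","scene","side"]: cv2.imwrite(f"pics/{n}7.png",eyes.grab_frame(n)[:,:,::-1])
a=cv2.imread("pics/scene7.png")[160:245,165:265];b=cv2.imread("pics/side7.png")[130:215,250:350]
cv2.imwrite("pics/c14.png",cv2.resize(np.hstack([a,b]),None,fx=4,fy=4,interpolation=cv2.INTER_CUBIC))
E
```

```text
t 13.35 q [ 0.119 -0.27   2.244  0.189  0.654  0.076] p [0.4506 0.1794 0.1476] rpy [ 2.647 -0.21   1.546] F [-2.7  1.1  0.4] T [-0.24  0.75  0.03] gap 0.0228
head in S [-1.7 -0.1 57.5] tilt err 0.0106 comp in tool xy [ 0.008 -0.007 -0.   ]
outlet ccw from rib 1.1536 -> turn to 1.155: -0.0014
0.0585 units [ 0.028  0.05  -0.033]
```

View pics/c14.png

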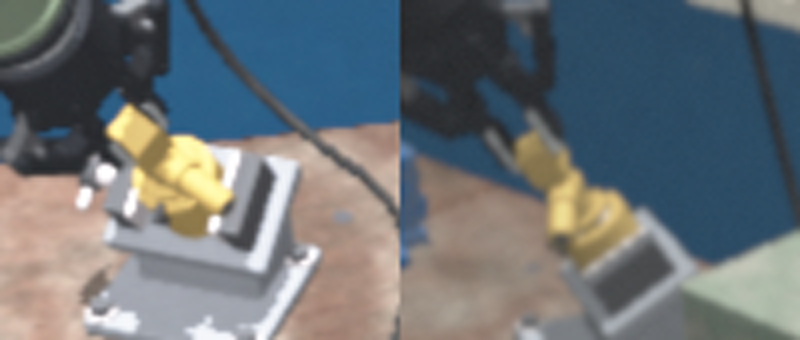

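View pics/wrist7.png

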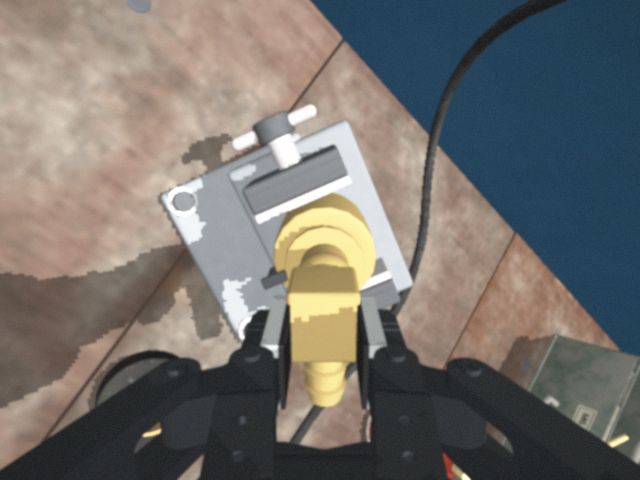

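```bash
python3 -m creep '[[[0,0.02,0.08,0,20],[0,0.02,0.12,0,20],[0,0.02,0.12,0,20]]]' >/dev/null;python3 tg.py .0585
```

```text
t 13.80 q [ 0.12  -0.264  2.24   0.19   0.652  0.075] p [0.4523 0.1803 0.1474] rpy [ 2.648 -0.21   1.548] F [-29.   -9.2  33.2] T [-0.59  2.78  0.1 ] gap 0.0232
head in S [-0.2  0.1 56.4] tilt err 0.0107 comp in tool xy [ 0.007 -0.008  0.   ]
outlet ccw from rib 1.1553 -> turn to 1.155: 0.0003
0.0585 units [-0.002  0.007 -0.07 ]
```

```bash
python3 -m creep '[[[0,0,0.04,0.12,20],[0,0,0.05,0.24,20],[0,0,0.06,0.36,20],[0,0,0.075,0.48,20],[0,0,0.09,0.6,20],[0,0,0.1,0.7,20],[0,0,0.11,0.8,20],[0,0,0.11,0.8,20]]]' 110 >/dev/null;python3 tg.py .0555;python3 - <<'E'
from h import *
for n in ["wrist"]: cv2.imwrite(f"pics/{n}8.png",eyes.grab_frame(n)[:,:,::-1])
E
```

```text
t 14.60 q [ 0.122 -0.258  2.239  0.192  0.649  0.875] p [0.4529 0.1815 0.1458] rpy [ 2.946 -0.498  0.745] F [-20.7  -5.4  20.1] T [-0.1   2.14  0.41] gap 0.0230
head in S [-0.1  1.1 54.5] tilt err 0.0103 comp in tool xy [-0.003 -0.01   0.   ]
outlet ccw from rib 0.3548 -> turn to 1.155: -0.8002
0.0555 units [-0.008  0.035 -0.034]
```

View pics/wrist8.png

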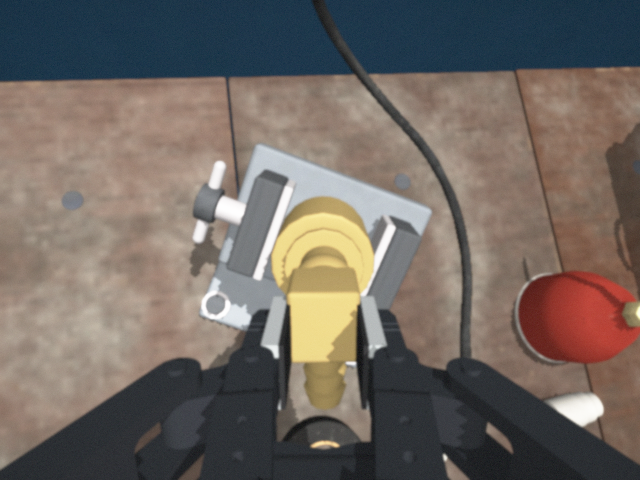

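```bash
python3 -m creep '[[[0,0.02,0.03,0.1,20],[0,0.02,0.04,0.2,20],[0,0.02,0.05,0.28,20],[0,0.02,0.05,0.34,20],[0,0.02,0.05,0.37,20],[0,0.02,0.05,0.37,20],[0,0.02,0.05,0.37,20]]]' >/dev/null;python3 tg.py .0555;python3 - <<'E'
from h import *
for n in ["wrist","scene","side"]: cv2.imwrite(f"pics/{n}9.png",eyes.grab_frame(n)[:,:,::-1])
a=cv2.imread("pics/scene9.png")[160:245,165:265];b=cv2.imread("pics/side9.png")[130:215,250:350]
cv2.imwrite("pics/c15.png",cv2.resize(np.hstack([a,b]),None,fx=4,fy=4,interpolation=cv2.INTER_CUBIC))
E
```

```text
t 15.35 q [ 0.121 -0.255  2.238  0.194  0.649  1.24 ] p [0.4534 0.1818 0.1453] rpy [-3.127 -0.531  0.324] F [-12.9  -1.8  11.6] T [-0.24  1.4   0.28] gap 0.0231
head in S [ 0.1  1.1 53.8] tilt err 0.0105 comp in tool xy [-0.007 -0.007  0.   ]
outlet ccw from rib -0.0128 -> turn to 1.155: -1.1678
0.0555 units [-0.003  0.037 -0.056]
```

View pics/c15.png

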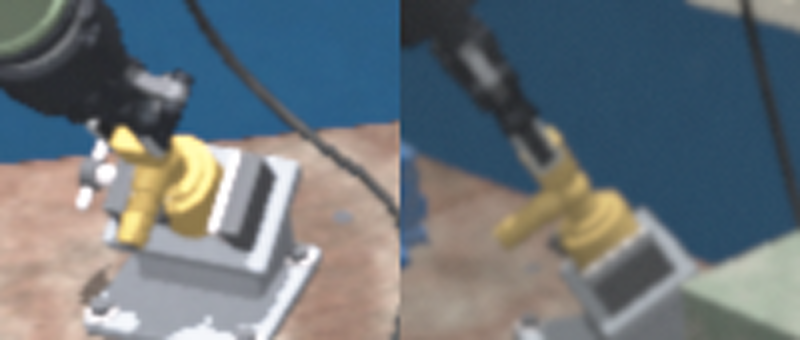

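View pics/wrist9.png

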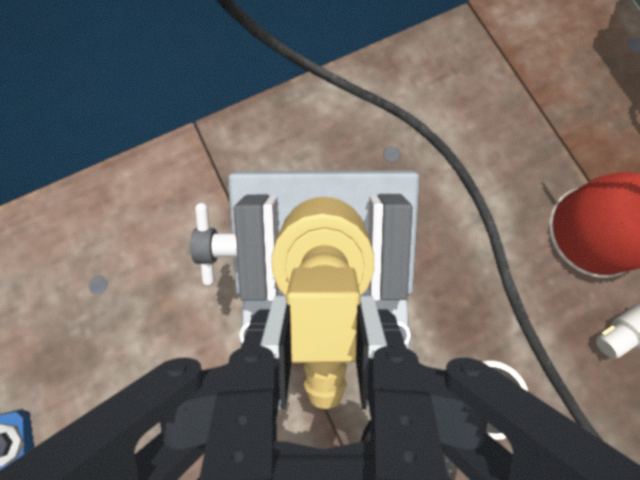

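```bash
python3 -m creep '[[[0,0,-0.01,0,20],[0,0,-0.01,0,45],[0,0,-0.01,0,60],[0,0,-0.01,0,70],[0,0,-0.01,0,70],[0,0,-0.01,0,70]]]' >/dev/null;python3 tg.py .0555; python3 -m creep '[[[0,0,-0.5,0,70],[0,0,-1.2,0,70],[0,0,-2.2,0,70],[0,0,-3.2,0,70],[0,0,-4.2,0,70],[0,0,-4.2,0,70]]]' >/dev/null;python3 tg.py .0555;python3 - <<'E'
from h import *
np.save("m10.npy",eyes.camera_model("wrist"),allow_pickle=True)
for n in ["wrist","scene","side"]: cv2.imwrite(f"pics/{n}10.png",eyes.grab_frame(n)[:,:,::-1])
a=cv2.imread("pics/scene10.png")[160:245,165:265];b=cv2.imread("pics/side10.png")[130:215,250:350]
cv2.imwrite("pics/c16.png",cv2.resize(np.hstack([a,b]),None,fx=4,fy=4,interpolation=cv2.INTER_CUBIC))
E
```

```text
t 16.10 q [ 0.121 -0.256  2.237  0.194  0.649  1.24 ] p [0.4536 0.1817 0.1458] rpy [-3.127 -0.531  0.324] F [ 0.1 -0.4 -0.9] T [-0.13  0.3   0.01] gap 0.0702
head in S [ 0.5  1.  54.2] tilt err 0.0107 comp in tool xy [-0.007 -0.008 -0.   ]
outlet ccw from rib -0.0129 -> turn to 1.155: -1.1679
0.0555 units [-0.015  0.032 -0.045]
t 16.70 q [ 0.06  -0.608  2.204  0.172  1.029  1.253] p [0.3955 0.1595 0.2598] rpy [-3.13  -0.542  0.325] F [ 0.6 -0.6  0.3] T [-0.04  0.19 -0.03] gap 0.0702
head in S [  3.5  -0.6 184. ] tilt err 0.0186 comp in tool xy [-0.005 -0.018  0.   ]
outlet ccw from rib -0.012 -> turn to 1.155: -1.167
0.0555 units [-1.95e-01  2.00e-03  4.28e+00]
```

View pics/c16.png

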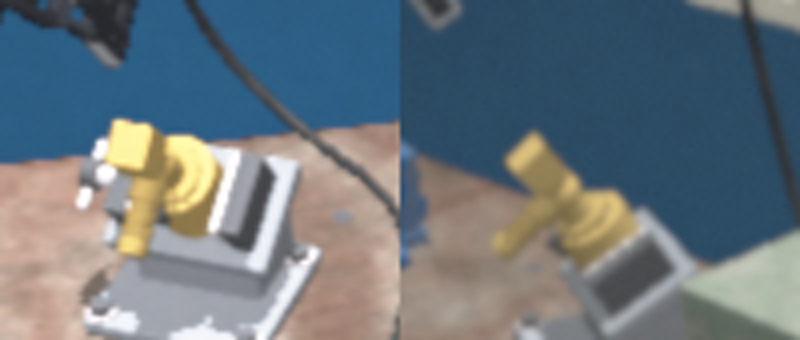

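View pics/wrist10.png

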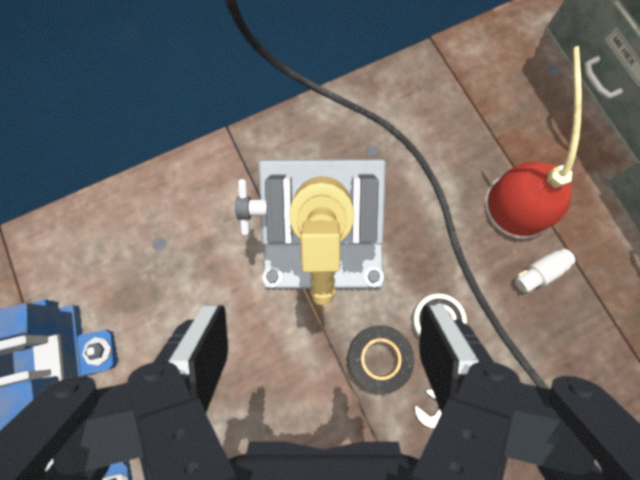

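Run:
```python
from h import *
crop("pics/wrist10.png","pics/c17.png",250,150,400,310,5)
```

```text
(no output)
```

View pics/c17.png

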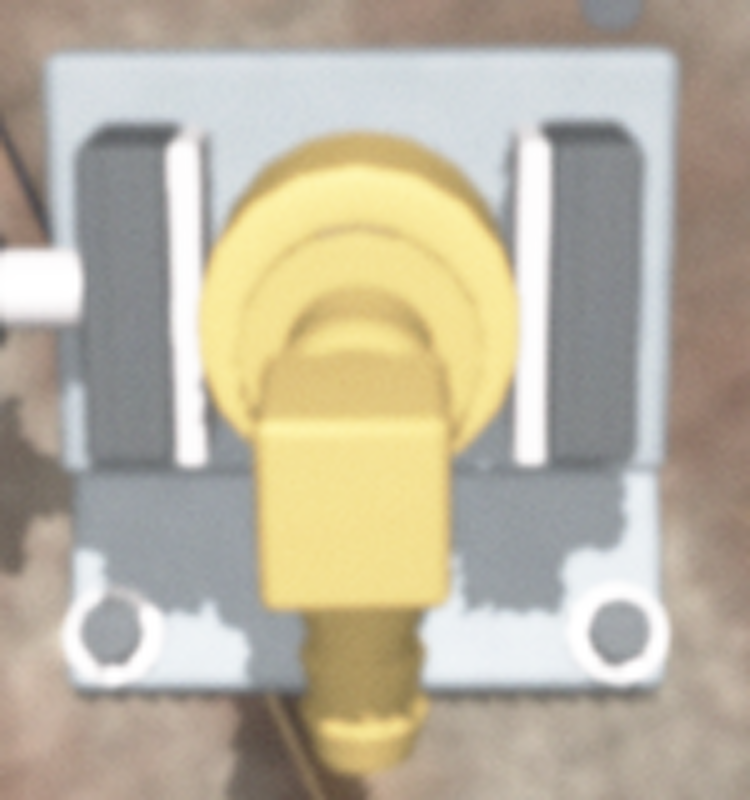

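```bash
python3 -c "
from h import *
st();print(ticket.job_done())"
```

```text
t 16.85 q [ 0.06  -0.601  2.21   0.171  1.027  1.253] p [0.3934 0.1596 0.2536] rpy [-3.127 -0.531  0.323] F [-0.8  0.3 -0.4] T [-0.07  0.23 -0.03] gap 0.0703
the job is handed in; nothing more can be done
None
```

I fitted the elbow and handed the job in at 16.9 s. It is seated in the tilted fitting, screwed clockwise onto the index rib, and released.

- **Pick:** I lifted the larger elbow out of the block.
- **Tilt:** the moves offer no tilt command, so I pushed the arm against its reach limit high above the bench. That leaned the tool to the 30° socket axis, to within about 0.01 rad.
- **Fit:** the slot measured 1.15–1.18 rad counter-clockwise of the rib in two pictures. I lined the outlet up at 1.155, lowered the tongue in, and pressed until about 45 N showed it was seated.
- **Screw:** I turned it 1.17 rad clockwise in two steps, let go and backed off about 13 cm.

**Last checks**
- **Outlet:** before I opened the fingers, the tool stood 0.013 rad past the rib. In the last wrist picture the outlet's end lies on the holder's midline.
- **Depth:** the tool's position put the head about 54 mm above the mouth. The elbow may sit 2–3 mm higher in the grip than I assumed, which still leaves it under the 60 mm limit.
- **Thread:** its angle cannot be read directly. From the outlet's direction and the play of the tongue I put it at about 1.2–1.4 rad.
- **Robot:** the wrist force was about zero and nothing was being touched at hand-in.
- **Bystanders:** they look undisturbed in the pictures, but I did not measure them.

**Disagreement:** the tool's pose shifted 1–2 mm after some moves, so I corrected the approach from the wrist picture before inserting.

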